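Fit a fresh moisture trap from its slide-lid case

TASK

The gas drying unit needs its moisture trap. Open the white case: lift the blue lid by its white finger bar over the lip at the case's open end, slide it out along its grooves without forcing it, and lay it flat on the green mat. Then take out the glass trap with the red caps and lower it (do not drop it) into the empty pair of clips on the drying unit, leaving the blue-capped traps and everything else on the bench as they are.

Things in the scene. Friction and masses are not known exactly. Their poses are not given: they have to be found in the camera images.
- case: white plastic case, 146 (x) by 150 (y) by 64.5 mm high, fixed; origin at its underside's centre, z up. Opening between its rims 126 wide (y), inner length 134. Its open end, where the lid slides out, is at -x; the +x end is closed. Inside, two traps lie along x in grey V saddles (at x = +30 and -30) at y = +31 and -31, axes 32 above the bench, inner floor at 6
- case_lip: lip and rims of the case, one piece with it; origin on top of the lip at its open end, middle of the 6 thick wall, 70 from the case's centre towards -x, 51 mm above the bench. The lid rests in side grooves whose floor is 47 above the bench, so the lip stands 4 above the lid's underside. Overhanging rims start at 60.5 and cover the lid's outer 5 each side: raised level by 4.5 to 8 the 5 thick lid passes over the lip; at 8.5 it meets the rims
- lid_bar (a point): middle of the white finger bar on the blue lid (10 mm along x, 50 along y, 18 high, standing on the lid's top, so this point is 9 above the top face). x, y, z are the lid's axes; closed, they lie along the case's. The bar lies 35 from the lid's centre towards its front (-x) end
- lid: the blue plastic lid, flat plate 131 (x) by 136 (y) by 5 mm, about 110 g; origin at the centre of its underside. Closed, the origin lies on the case's axis 47 above the bench. The underside of its rear (+x) end is bevelled over the last 10. It must be drawn about 140 to be clear of the case
- lid_plate (a point): centre of the lid's plate, 2.5 mm above its underside
- mat: green bench mat 200 by 200 by 2 mm, fixed; origin at the centre of its underside, which is at bench height
- red_trap: glass trap tube with red caps, about 60 g, one of two in the case (in either place): glass 18 mm diameter, 86 long between the caps; caps 24 diameter, whole length 126. Origin at its centre on its axis, x along the tube
- blue_trap: the trap with blue caps in the case, same size; stays in the case
- dryer: gas drying unit, low white box, fixed; origin on its underside below the middle of the clips; it runs from x = -95 to +135, y = -85 to +85, deck 55 mm above the bench. Two pairs of white clips for traps lying along x: at y = +38 (occupied) and -38 (empty). Brass unions 16 high at x = +81 and -81; at x above 94 a console with gauges and brass valves, up to 40 above the deck
- seat (a point): where the trap's centre lies when home in the empty clips: 85 mm above the bench, 30 above the deck; x along the trap. The clips are 8 thick V saddles, open upwards, centred 30 to either side along x (52 free between them), 30 wide at the mouth, tops 32 above the deck
- service_trap: blue-capped trap of the same size in the unit's other clips; stays there
- jar: brown jar with a black lid, 56 mm diameter, 75 high; origin at the centre of its underside; bystander
- dish: white bowl, 72 mm diameter, 18 high; origin at the centre of its underside; bystander
- spanner: steel open-ended spanner about 165 mm long, 7 high, lying along its x; bystander
- bottle: white bottle with a blue cap, 72 mm diameter, 150 high; origin at the centre of its underside; bystander
- tweezers: steel tweezers about 120 mm long, 6 high, lying along its x; bystander
Things that resemble listed ones, but are neither listed nor needed, are in the scene too. There is more than one size of the lid; the one meant has the size given above.

How it is judged (in metres and radians):
On the way, in this order (a step that is already met when the one before it is completed fails the run):
1. the lid has been drawn out over the lip, clear of the case (x of lid_plate in the frame of case below -0.136 m and contact force between lid and case below 0.05 N), for 0.1 s.
2. the lid lies flat on the green mat, released (x of lid_plate in the frame of mat between -0.05 and 0.05 m and y of lid_plate in the frame of mat between -0.05 and 0.05 m and height (world z) of lid_plate below 0.009 m and angle between lid_plate's own z axis and vertical below 0.05 rad and contact force between the fingers and lid below 0.1 N and linear speed of lid below 0.03 m/s), for 0.2 s.
At the end, for the whole second after the job is handed in: Lid flat and still on the mat (centre within 50 mm of the mat's along each side); red-capped trap still in the empty clips (within 10 mm along, 3 mm across and in height, 0.05 rad); blue-capped traps in place (within 12 mm in the case, 8 mm on the unit); all released (all of step 2 and x of red_trap in the frame of seat between -0.01 and 0.01 m and y of red_trap in the frame of seat between -0.003 and 0.003 m and z of red_trap in the frame of seat between -0.003 and 0.003 m and angle between the x axis of red_trap and the x axis of seat, either way round below 0.05 rad and linear speed of red_trap below 0.03 m/s and contact force between the fingers and red_trap below 0.1 N and distance of blue_trap from where it was at the start of the episode below 0.012 m and distance of service_trap from where it was at the start of the episode below 0.008 m); the robot touches nothing.
It fails at once if the lid is forced against the lip or the rims (more than 40 N) (contact force between lid and case_lip above 40 N).
It fails at once if the red-capped trap is dropped (falls free at over 0.5 m/s) (linear speed of red_trap above 0.5 m/s and contact force between the fingers and red_trap below 0.05 N).
It fails at once if a blue-capped trap is taken or knocked out of its place (40 mm) (distance of any of blue_trap, service_trap from where it was at the start of the episode above 0.04 m).
It fails at once if another thing on the bench is pushed more than 40 mm (distance of any of jar, dish, spanner, bottle, tweezers from where it was at the start of the episode above 0.04 m).
It also fails if it takes over 59 s, if anything falls off the work surface, if the arm or the gripper's body presses on something with over 40 N, if the wrist force passes 120 N, or if a joint passes its speed limit or range.

ROBOT

A 6-joint arm with a two-finger parallel gripper is mounted at the origin on the work surface. World frame = base frame: x ahead of the robot, y to its left, z up, the work surface at z = 0. Lengths are in mm, angles in rad, forces in N, time in s.
With the tool pointing down it reaches from about 275 to 1000 mm from the base axis. Payload 8.4 kg.
Tool frame: the origin (TCP) lies at the very end of the fingers, on their centre line; the grasp point (between the pads) lies 19 mm behind it; z points along the fingers, x is the direction in which the jaws open and shut, and the axes are right-handed (so a half turn about z gives the same grasp; the last joint's range is limited). The gripper opens to 85 mm and grips with 20 to 120 N. Pads are 22 mm wide; open, the fingers measure 114 mm over their backs; the gripper's body (76 mm by 85 mm) begins 54 mm behind the grasp point. The pads swing forward as they close: fully open they stand 13 mm farther back than shut.
Start: joints at [1.287, 0.353, 1.633, -0, 1.155, -0.002], TCP at [173.802, 600.351, 231.281] pointing down, gripper open.
Joint ranges: [-2.63, 2.63], [-0.92, 2.1], [0.06, 2.66], [-1.3, 4.44], [0, 2.69], [-3.02, 3.02]. Speed limits (rad/s): [2.22, 2.22, 2.79, 3.14, 3.14, 3.14].

INTERFACE

Orientations are given as [roll, pitch, yaw] about the fixed x, y, z axes, in that order (R = Rz(yaw) Ry(pitch) Rx(roll)).
In Python, from rig import r gives the robot as it stands.
- The arm moves only by the tool arm_command, never from a script. Its argument "targets" is a list of rows, each a list of 6 numbers: the shift along the tool's x, y, z in m, then the turn, a rotation vector about the tool's x, y, z in rad. A call has 1 to 20 rows; each row shifts and turns the commanded pose from where the row before left it, along the tool's axes as they then stand; what a row does not reach is not made up. A row lasts 1/12 s, in which the tool goes at most 41.7 mm and 7.16 degrees, less where a joint would pass 70% of its speed; a pose out of reach is approached as far as the arm can. A call is refused whole if a number of a shift passes 0.0417 or a number of a turn 0.125, either way. A call with a gripper value outside its range is refused whole. "fingers" is the finger opening in m, from 0 to 0.0854, set as the call begins (left out, the last holds). The fingers move at their own pace and stop on an object; "squeeze" is the grip in N (left out, the last holds). Time passes only in rows, so rows that do not move let the fingers close. It gives the time, the measured TCP pose, the force and the opening at its end, in the units of the state.
- r.sense(): the state, without advancing time (a new reading comes with each control period).
- r.grab_frame(name): name is "scene" or "top" or "wrist"; returns a dict with "image" (384x512x3 uint8, blue, green, red), "fx", "fy", "cx", "cy" (pixels), "k1" (the pictures are not rectified: a ray, as slopes to the right and down, at radius r is drawn at 1 + k1 r^2 times it, then the intrinsics apply), "xyz" and "orientation" of the camera in the world. Camera axes: x right, y down, z forward; pixel columns grow to the right and rows downward; lengths in mm; the calibration is good to about 2 mm. A picture is of the moment at which its call begins. There is no depth.
- r.sign_off(): hands the job in, once; it reports no verdict.
The state is a dict: "clock": time; "qpos": joint angles; "qvel": joint speeds; "joint_efforts": joint torques, N m; "eef_pos": TCP position; "tcp_rot": TCP orientation; "contact_force": force on the tool from outside, world axes, zero at the start; "wrist_torque": the same for the moment, N m; "opening": opening from 0.0 (shut) to 1.0 (fully open).
Only numpy, scipy, OpenCV 4.12 (cv2) and the standard library are available. Lean on these libraries where they do the work, as an engineer would, in place of code of your own. Each camera call takes 0.05 s, during which the arm holds its last target.

## Working session

There is one attempt and no reset: what is moved stays moved. The work goes in short steps, Python scripts to look and compute and a tool call to move; the robot and the scene stay as the last step left them, time stands still between calls to the robot, and variables do not carry over. Pictures are saved under pics/ and viewed, and the job is handed in when it is done.

Besides the shell and the picture viewer there is one more tool, called after "Call:" as name(argument=value, ...), one argument or row to a line, values as JSON. arm_command: Moves the arm, as the interface text tells. Its arguments: {"type":"object","properties":{"targets":{"type":"array"},"fingers":{"type":"number"},"squeeze":{"type":"number"}},"required":["targets"]}

```bash
ls; mkdir -p pics; python3 - <<'E'
from rig import r
import cv2
print(r.sense())
for n in ["scene","top","wrist"]:
    f=r.grab_frame(n); cv2.imwrite(f"pics/{n}0.png",f["image"]); print(n,{k:v for k,v in f.items() if k!="image"})
E
```

```text
pics
{'clock': 0.0, 'qpos': array([ 1.28658030e+00,  3.53655256e-01,  1.63412973e+00, -1.73839257e-05,
        1.15517694e+00, -2.39363882e-03]), 'qvel': array([ 0.00111824,  0.00019563,  0.00047107, -0.00106349,  0.00057624,
        0.00050977]), 'joint_efforts': array([ 3.60817205e-03, -6.05235171e+01, -3.42084646e+01,  3.07670416e-04,
        9.00334097e-03,  7.82598732e-06]), 'eef_pos': array([173.68734224, 599.89605253, 230.55911824]), 'tcp_rot': array([3.14158004e+00, 1.36930155e-03, 1.28898096e+00]), 'contact_force': array([ 1.096674  , -0.22747259,  0.01429979]), 'wrist_torque': array([ 0.03157616, -0.01952895, -0.01988426]), 'opening': 0.9996406532934167}
scene {'fx': 401.25949457397184, 'fy': 401.25949457397184, 'cx': 255.37833459722034, 'cy': 197.08791878977408, 'k1': -0.13744116199623052, 'xyz': array([1551.11738564,   84.25953017, 1168.37209901]), 'orientation': array([-2.36523309,  0.00683621,  1.65260419])}
top {'fx': 474.3267335864042, 'fy': 474.3267335864042, 'cx': 249.65134788745942, 'cy': 200.2190571543368, 'k1': 0.05077341007675446, 'xyz': array([ 395.56326697,   -3.32492984, 1618.76630265]), 'orientation': array([-3.07616531,  0.00437455, -1.55827204])}
wrist {'fx': 333.47825126333134, 'fy': 333.47825126333134, 'cx': 250.76779316353387, 'cy': 192.0271404898864, 'k1': -0.0755493953432344, 'xyz': array([105.68593018, 619.1327213 , 373.81845439]), 'orientation': array([2.85171891e+00, 1.06035884e-03, 1.28942899e+00])}
```

```bash
python3 - <<'E'
import cv2
for n in ["scene0","top0"]:
    i=cv2.imread(f"pics/{n}.png"); cv2.imwrite(f"pics/{n}b.png",cv2.resize(i,(800,600),interpolation=cv2.INTER_CUBIC))
E
```

```text
(no output)
```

View pics/scene0b.png

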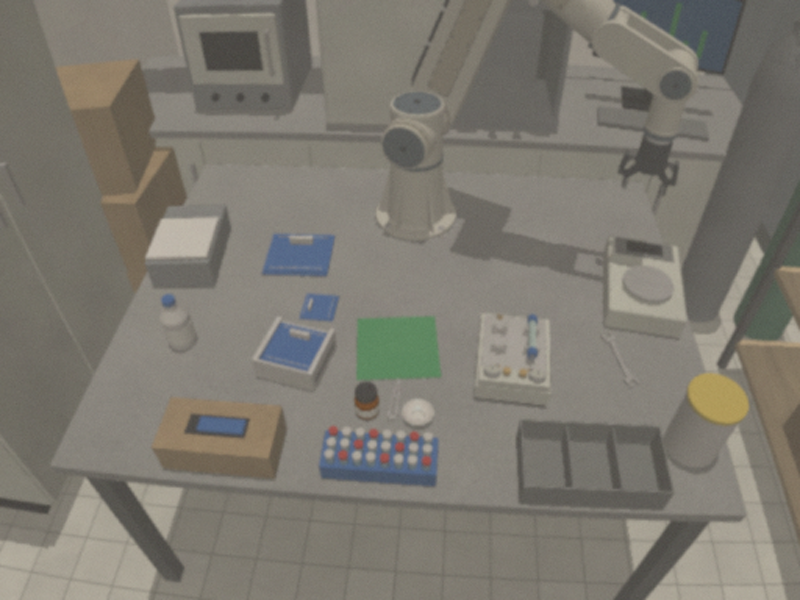

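View pics/top0b.png

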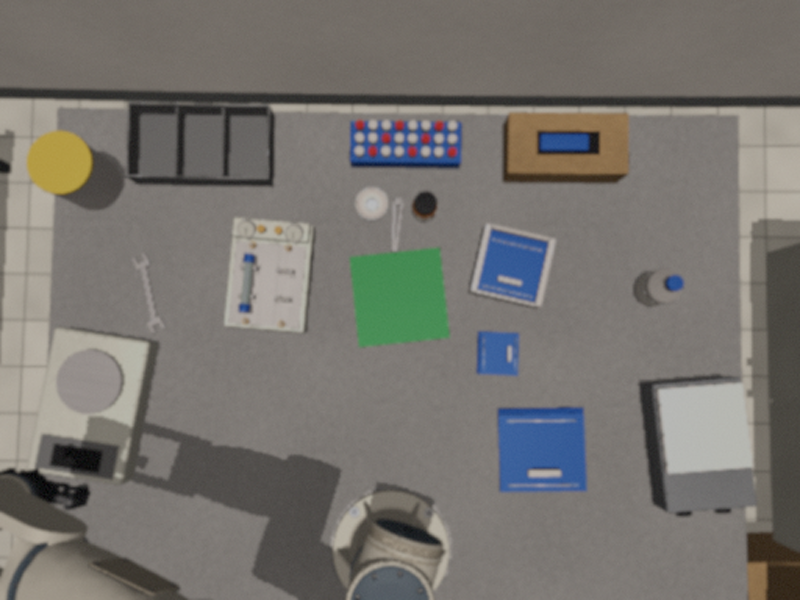

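View pics/wrist0.png

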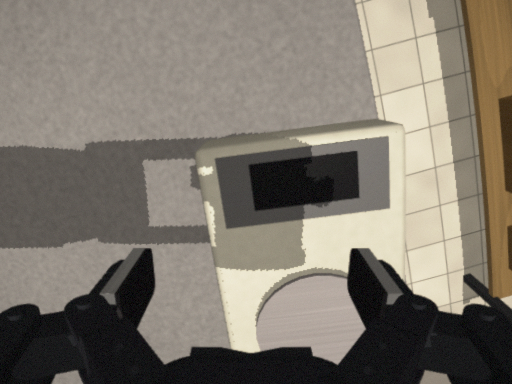

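The candidates for the lid, in the 800x600 top view, are three. The one in the white case is at (512,265). The loose ones are a large one at (542,450), about 186 mm wide, and a small one at (497,353). Only the one in the case fits the size. I'll confirm it in a crop.

```bash
cat > h.py <<'E'
import numpy as np, cv2
from scipy.spatial.transform import Rotation as R
from rig import r
def grab(n,save=None):
    f=r.grab_frame(n)
    if save: cv2.imwrite(f"pics/{save}.png",f["image"])
    return f
def und(f,px):
    d=(np.atleast_2d(np.array(px,float))-[f["cx"],f["cy"]])/[f["fx"],f["fy"]]
    s=d.copy()
    for _ in range(30): s=d/(1+f["k1"]*(s**2).sum(1,keepdims=True))
    return s
def unproj(f,px,z):
    s=und(f,px); Rm=R.from_euler("xyz",f["orientation"]).as_matrix()
    v=np.c_[s,np.ones(len(s))]@Rm.T
    t=(z-f["xyz"][2])/v[:,2]
    return f["xyz"]+v*t[:,None]
def proj(f,P):
    Rm=R.from_euler("xyz",f["orientation"]).as_matrix()
    c=(np.atleast_2d(P)-f["xyz"])@Rm; s=c[:,:2]/c[:,2:]
    s=s*(1+f["k1"]*(s**2).sum(1,keepdims=True))
    return s*[f["fx"],f["fy"]]+[f["cx"],f["cy"]]
def crop(img,x0,y0,w,h,k,name):
    c=img[y0:y0+h,x0:x0+w]; cv2.imwrite(f"pics/{name}.png",cv2.resize(c,None,fx=k,fy=k,interpolation=cv2.INTER_CUBIC))
E
python3 - <<'E'
from h import *
import pickle
f=grab("top"); pickle.dump(f,open("top0.pkl","wb"))
crop(f["image"],295,135,70,70,8,"case_top")
crop(f["image"],135,130,75,90,6,"dryer_top")
crop(f["image"],215,110,85,120,5,"mat_top")
E
```

```text
(no output)
```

View pics/case_top.png

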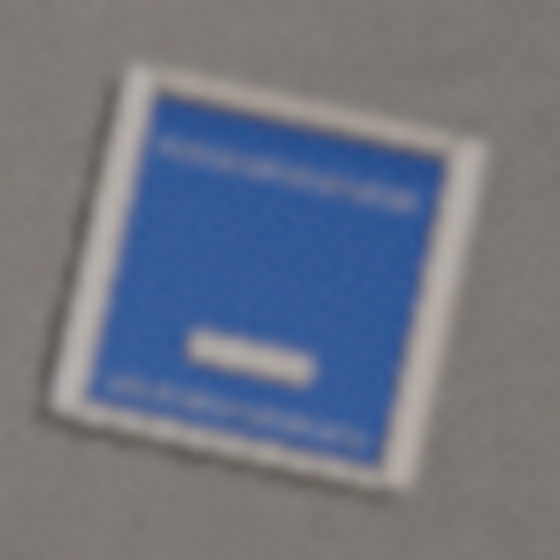

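View pics/dryer_top.png

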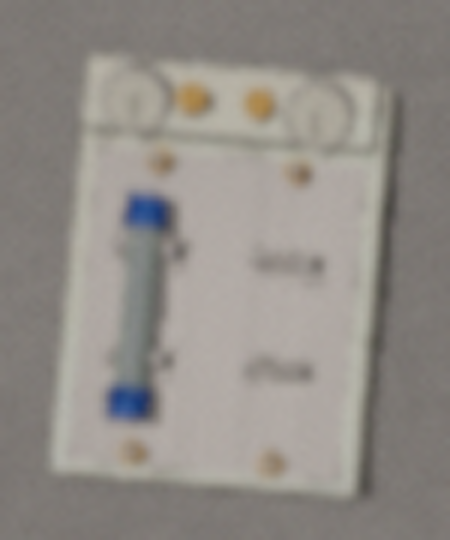

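View pics/mat_top.png

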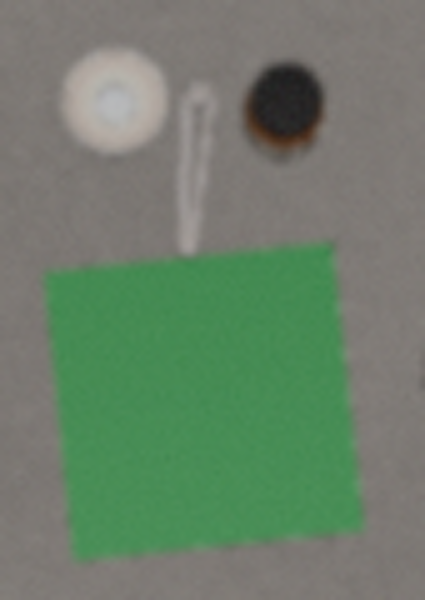

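```bash
python3 - <<'E'
from h import *
import pickle
f=pickle.load(open("top0.pkl","rb"))
def P(pts,k,o,z): return unproj(f,(np.array(pts)+.5)/k-.5+np.array(o),z)
def ang(a): return np.degrees(np.arctan2(a[1],a[0]))
c=P([(130,65),(490,143),(410,490),(52,408)],8,(295,135),64.5); print("case",c.mean(0),ang(c[0]-c[3]),ang(c[1]-c[2]),ang(c[0]-c[1])-90,np.linalg.norm(c[0]-c[3]),np.linalg.norm(c[0]-c[1]))
b=P([(192,345),(310,370)],8,(295,135),70);print("bar",b, b.mean(0))
b=P([(190,333),(316,357),(311,383),(186,360)],8,(295,135),70);print("bartop",b.mean(0))
m=P([(46,272),(333,243),(362,530),(76,560)],5,(215,110),2);print("mat",m.mean(0),ang(m[0]-m[3]),ang(m[1]-m[2]))
u=P([(163,162),(301,174),(273,463),(135,453)],6,(135,130),70);print("unions",u,u.mean(0),(u[1]+u[2])/2,ang(u[0]-u[3]),ang(u[1]-u[2]))
d=P([(52,470),(358,495)],6,(135,130),55);print("dryer front",d,d.mean(0),ang(d[0]-d[1])-90)
s=P([(148,213),(130,403)],6,(135,130),85);print("service",s,s.mean(0),ang(s[0]-s[1]))
E
```

```text
case [ 603.17487704 -252.83382736   64.5       ] -12.365946857267698 -12.82465293311016 -11.828484371240677 145.9354539266296 151.1131994296693
bar [[ 573.68707487 -220.12233844   70.        ]
 [ 563.94840331 -268.29011827   70.        ]] [ 568.81773909 -244.20622836   70.        ]
bartop [ 568.50888988 -244.10372037   70.        ]
mat [537.55161103 -14.26845351   2.        ] 6.81981487530431 6.2024351543483665
unions [[637.16436587 295.48621468  70.        ]
 [631.54649773 219.86680243  70.        ]
 [472.7801701  231.7710279   70.        ]
 [477.32559767 306.87594911  70.        ]] [554.70415784 263.49999853  70.        ] [552.16333392 225.81891516  70.        ] -4.075873091112348 -4.28798734263534
dryer front [[468.22140237 355.07421479  55.        ]
 [456.48706452 186.99876956  55.        ]] [462.35423344 271.03649218  55.        ] -3.9936758763881812
service [[606.87108141 300.05694513  85.        ]
 [503.52220183 307.24585788  85.        ]] [555.19664162 303.6514015   85.        ] -3.979065475532285
```

Call:
arm_command(
  targets=[
    [-0.015,0.0132,0,0,0,0],
    [-0.028,0.0246,0.0012,0,0,0],
    [-0.028,0.0246,0.0012,0,0,0],
    [-0.028,0.0246,0.0012,0,0,0],
    [-0.028,0.0246,0.0012,0,0,0],
    [-0.028,0.0246,0.0012,0,0,0],
    [-0.028,0.0246,0.0012,0,0,0],
    [-0.028,0.0246,0.0012,0,0,0],
    [-0.028,0.0246,0.0012,0,0,0],
    [-0.028,0.0246,0.0012,0,0,0],
    [-0.028,0.0246,0.0012,0,0,0],
    [-0.028,0.0246,0.0012,0,0,0],
    [-0.028,0.0246,0.0012,0,0,0],
    [-0.028,0.0246,0.0012,0,0,0],
    [-0.028,0.0246,0.0012,0,0,0],
    [-0.028,0.0246,0.0012,0,0,0],
    [-0.028,0.0246,0.0012,0,0,0],
    [-0.028,0.0246,0.0012,0,0,0],
    [-0.028,0.0246,0.0012,0,0,0],
    [-0.028,0.0246,0.0012,0,0,0],
  ],
  fingers=0.04,
)

```text
clock: 1.87
eef_pos: [483.7, -60.7, 208.5]
tcp_rot: [3.141, -0.0, 1.289]
contact_force: [0.4, 1.1, 0.4]
opening: 0.467
```

Call:
arm_command(
  targets=[
    [-0.028,0.0246,0.0012,0,0,0],
    [-0.028,0.0246,0.0012,0,0,0],
    [-0.028,0.0246,0.0012,0,0,0],
    [-0.028,0.0246,0.0012,0,0,0],
    [-0.028,0.0246,0.0012,0,0,0],
    [-0.015,0.0132,0,0,0,0],
    [0,0,0,0,0,0.1157],
    [0,0,0,0,0,0.1157],
    [0,0,0,0,0,0.1157],
    [0,0,0,0,0,0.1157],
    [0,0,0,0,0,0.1157],
    [0,0,0,0,0,0.1157],
    [0,0,0,0,0,0.1157],
    [0,0,0,0,0,0.1157],
    [0,0,0,0,0,0.1157],
    [0,0,0,0,0,0.1157],
    [0,0,0,0,0,0.1157],
    [0,0,0,0,0,0.1157],
    [0,0,0,0,0,0.1157],
  ],
)

```text
clock: 3.45
eef_pos: [570.9, -245.4, 202.3]
tcp_rot: [-3.142, 0.0, -0.221]
contact_force: [-0.2, 0.2, -0.5]
opening: 0.471
```

```bash
python3 - <<'E'
from h import *
import pickle
f=grab("wrist","w1"); pickle.dump(f,open("w1.pkl","wb")); s=r.sense(); print(s)
E
```

```text
{'clock': 3.5, 'qpos': array([-4.08403697e-01,  3.75551037e-01,  1.66887983e+00, -2.14804975e-05,
        1.09755190e+00, -1.79215352e-01]), 'qvel': array([ 1.69405130e-04,  4.06568961e-04,  5.17080247e-04,  8.86629540e-04,
        4.10820404e-04, -2.81374937e-01]), 'joint_efforts': array([ 1.11596572e-02, -6.09313989e+01, -3.30407381e+01, -7.70555518e-03,
        1.89079321e-03, -1.59233585e+00]), 'eef_pos': array([ 570.92283676, -245.43082212,  202.28459899]), 'tcp_rot': array([-3.14154192e+00,  3.87273410e-04, -2.29178541e-01]), 'contact_force': array([ 0.49549252, -0.02950084, -0.5103167 ]), 'wrist_torque': array([ 0.00886613, -0.02208889, -0.02680575]), 'opening': 0.4688728900658556}
```

View pics/w1.png

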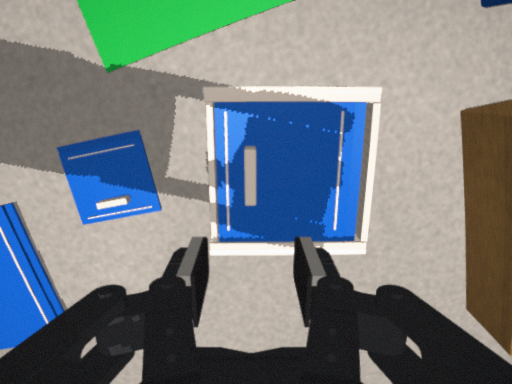

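```bash
python3 - <<'E'
from h import *
import pickle
f=grab("wrist","w2"); pickle.dump(f,open("w2.pkl","wb")); s=r.sense(); print(s["tcp_rot"],s["eef_pos"],f["xyz"],f["orientation"])
crop(f["image"],195,75,200,190,3,"w2c")
crop(f["image"],235,135,35,80,7,"w2bar")
E
```

```text
[-3.14156858e+00  3.43288247e-04 -2.17121563e-01] [ 570.93925993 -245.43763606  202.29622118] [ 589.21588807 -175.88021657  345.47607671] [ 2.85236425e+00 -3.07982002e-05 -2.28729395e-01]
```

View pics/w2c.png

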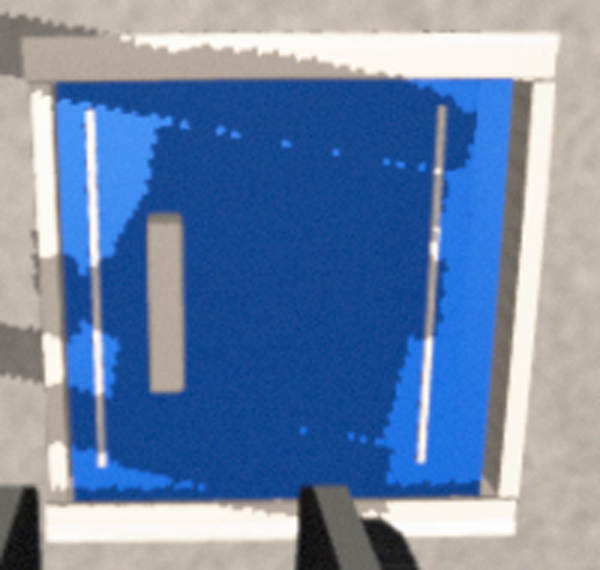

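View pics/w2bar.png

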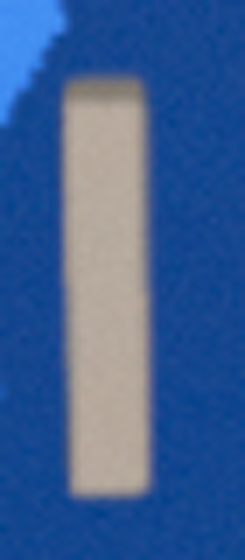

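```bash
python3 - <<'E'
from h import *
import pickle
f=grab("wrist","w3"); pickle.dump(f,open("w3.pkl","wb")); s=r.sense(); print(s["tcp_rot"],s["eef_pos"],f["orientation"])
g=pickle.load(open("w2.pkl","rb"))
print(np.abs(f["image"].astype(int)-g["image"]).mean())
def ang(a): return np.arctan2(a[1],a[0])
def P(f,pts,k,o,z): return unproj(f,(np.array(pts)+.5)/k-.5+np.array(o),z)
for F in (g,):
    b=P(F,[(64,98),(147,98),(152,493),(70,493)],7,(235,135),70); print("bar",b.mean(0),ang(b[0]-b[3])-np.pi/2,ang(b[1]-b[2])-np.pi/2,np.linalg.norm(b[0]-b[3]),np.linalg.norm(b[0]-b[1]))
    c=P(F,[(22,38),(558,34),(514,535),(45,540)],3,(195,75),64.5); print("case",c.mean(0),ang(c[1]-c[0]),ang(c[2]-c[3]),ang(c[0]-c[3])-np.pi/2,ang(c[1]-c[2])-np.pi/2,[np.linalg.norm(c[i]-c[(i+1)%4]) for i in range(4)])
crop(f["image"],195,75,200,190,3,"w3c")
E
```

```text
[-3.14154818e+00  3.10062131e-04 -2.12128830e-01] [ 570.97547765 -245.43429993  202.31433261] [ 2.85235121e+00 -6.50579209e-05 -2.16731325e-01]
4.6572825113932295
bar [ 572.97002968 -242.98793389   70.        ] -0.21951287804646857 -0.21212391785971096 49.471091549945875 9.850252709865387
case [ 606.8590088  -250.93168369   64.5       ] -0.2155767103083686 -0.22049489910119074 -0.22127925940448523 -0.21388790083192122 [np.float64(145.8061553076819), np.float64(150.39075088677583), np.float64(146.91541161120557), np.float64(149.67041517032504)]
```

View pics/w3c.png

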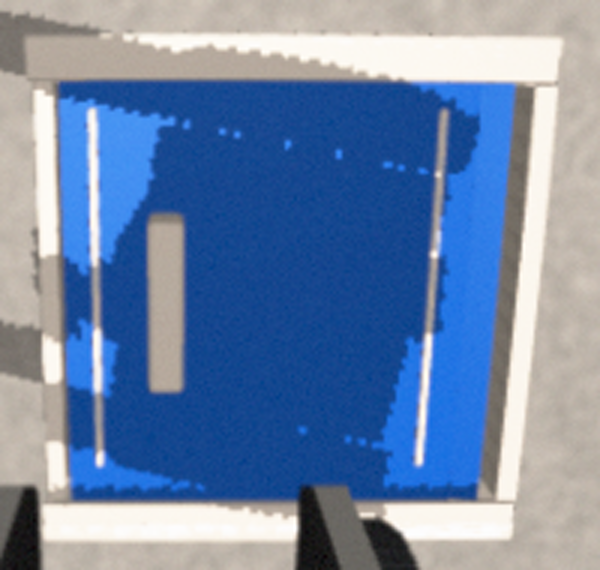

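Call:
arm_command(
  targets=[
    [0,-0.0017,0.015,0,0,0],
    [0,0,0.03,0,0,0],
    [0,0,0.03,0,0,0],
    [0,0,0.02,0,0,0],
    [0,0,0.01,0,0,0],
    [0,0,0,0,0,0],
    [0,0,0,0,0,0],
  ],
)

```text
clock: 4.18
eef_pos: [571.6, -243.9, 97.7]
tcp_rot: [-3.142, 0.0, -0.213]
contact_force: [-0.4, 0.1, 0.5]
opening: 0.471
```

```bash
python3 - <<'E'
from h import *
import pickle
f=grab("wrist","w4"); pickle.dump(f,open("w4.pkl","wb")); s=r.sense(); print(s["clock"],s["tcp_rot"],s["eef_pos"],f["orientation"],f["xyz"])
print("bar proj",proj(f,[[573,-243,70],[568.7,-244.2,70]]),"tcp",proj(f,[s["eef_pos"]]))
crop(f["image"],130,190,250,194,3,"w4c")
E
```

```text
4.2333 [ 3.14131516e+00 -1.37269068e-03 -2.13784864e-01] [ 572.20676888 -244.150379     98.58287926] [ 2.85232131e+00 -1.95685512e-04 -2.12919667e-01] [ 588.76236629 -174.10300893  240.92893152]
bar proj [[249.172371   226.39662424]
 [242.04997415 229.87977261]] tcp [[247.78465513 252.15187896]]
```

View pics/w4c.png

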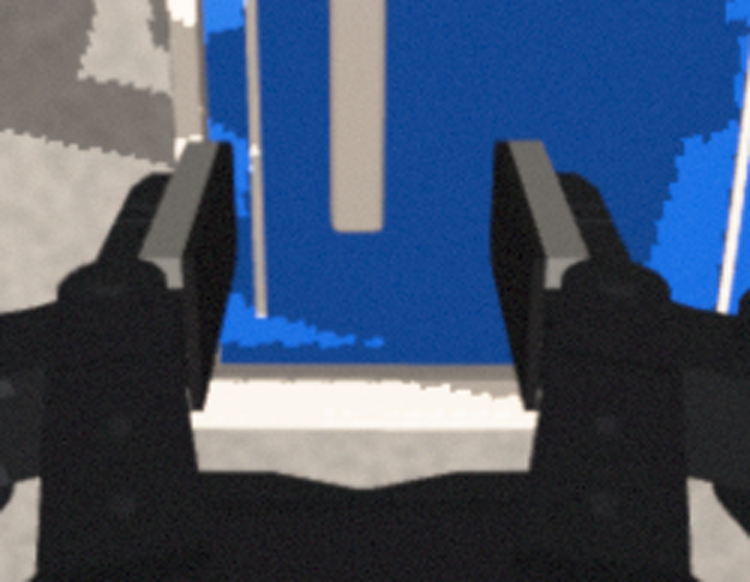

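The red/grey question for the lid is settled: in w4 the white bar (columns 331–384 of the crop) stands between the fingers (inner edges 233 and 493), about 0.8 mm to tool −x of their middle. I'll descend and grip.

Call:
arm_command(
  targets=[
    [-0.0008,-0.001,0.01,0,0,0],
    [0,0,0.015,0,0,0],
    [0,0,0.01,0,0,0],
    [0,0,0.005,0,0,0],
    [0,0,0.003,0,0,0],
    [0,0,0,0,0,0],
    [0,0,0,0,0,0],
  ],
)

```text
clock: 4.82
eef_pos: [571.1, -242.8, 54.8]
tcp_rot: [3.142, -0.0, -0.215]
contact_force: [1.0, 0.4, 1.5]
opening: 0.468
```

Call:
arm_command(
  targets=[
    [0,0,0,0,0,0],
    [0,0,0,0,0,0],
    [0,0,0,0,0,0],
    [0,0,0,0,0,0],
    [0,0,0,0,0,0],
    [0,0,0,0,0,0],
  ],
  fingers=0.0,
  squeeze=40,
)

```text
clock: 5.32
eef_pos: [571.3, -242.9, 55.1]
tcp_rot: [3.141, -0.001, -0.215]
contact_force: [-0.2, -0.3, 6.6]
opening: 0.102
```

```bash
python3 - <<'E'
from h import *
import pickle
f=grab("wrist","w5"); s=r.sense(); print(s["clock"],s["tcp_rot"],s["eef_pos"],s["contact_force"],s["wrist_torque"],s["opening"])
E
```

```text
5.3667 [ 3.14136006e+00 -1.10388396e-03 -2.15116639e-01] [ 571.3194415  -242.89991168   55.12602133] [-0.61178943  0.33229849  5.22221011] [ 0.07115765  0.05734544 -0.08845275] 0.10250000551029914
```

View pics/w5.png

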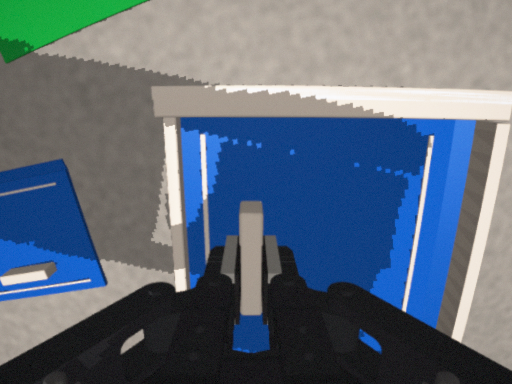

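Call:
arm_command(
  targets=[
    [0,0,-0.0015,0,0,0],
    [0,0,-0.0015,0,0,0],
    [0,0,-0.0015,0,0,0],
    [0,0,-0.0012,0,0,0],
    [0,0,-0.001,0,0,0],
    [0,0,0,0,0,0],
    [0,0,0,0,0,0],
  ],
)

```text
clock: 5.95
eef_pos: [570.8, -242.7, 61.2]
tcp_rot: [3.142, 0.0, -0.215]
contact_force: [-0.7, -0.9, -0.9]
opening: 0.106
```

```bash
python3 - <<'E'
from h import *
import pickle
f=grab("wrist","w6"); pickle.dump(f,open("w6.pkl","wb"));s=r.sense(); print(s["clock"],s["tcp_rot"],s["eef_pos"],s["contact_force"],s["wrist_torque"],s["opening"])
crop(f["image"],150,75,362,230,2,"w6c")
E
```

```text
6.0 [-3.14158397e+00  1.28420389e-04 -2.15135845e-01] [ 570.78684821 -242.6748345    61.11577577] [-0.55376374  0.00587223 -1.01869655] [-0.0233396   0.054587   -0.02626183] 0.10932375147042285
```

View pics/w6c.png

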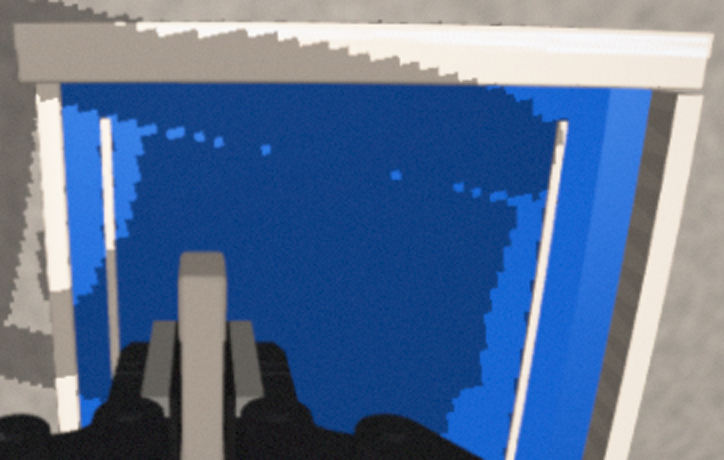

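Call:
arm_command(
  targets=[
    [-0.002,0,0,0,0,0],
    [-0.004,0,0,0,0,0],
    [-0.005,0,0,0,0,0],
    [-0.005,0,0,0,0,0],
    [-0.004,0,0,0,0,0],
  ],
)

```text
clock: 6.42
eef_pos: [550.4, -238.1, 61.1]
tcp_rot: [-3.141, 0.001, -0.215]
contact_force: [-0.2, -0.6, -0.7]
opening: 0.101
```

```bash
python3 - <<'E'
from h import *
f=grab("wrist","w7");s=r.sense(); print(s["clock"],s["tcp_rot"],s["eef_pos"],s["contact_force"],s["wrist_torque"],s["opening"])
crop(f["image"],150,75,362,230,2,"w7c")
E
```

```text
6.4667 [-3.14136750e+00  1.44003821e-03 -2.15229854e-01] [ 549.65168338 -237.94470205   61.01239638] [-1.62296589  0.76869297 -1.66074249] [-0.02620562  0.05939337 -0.02139285] 0.10152704849268084
```

View pics/w7c.png

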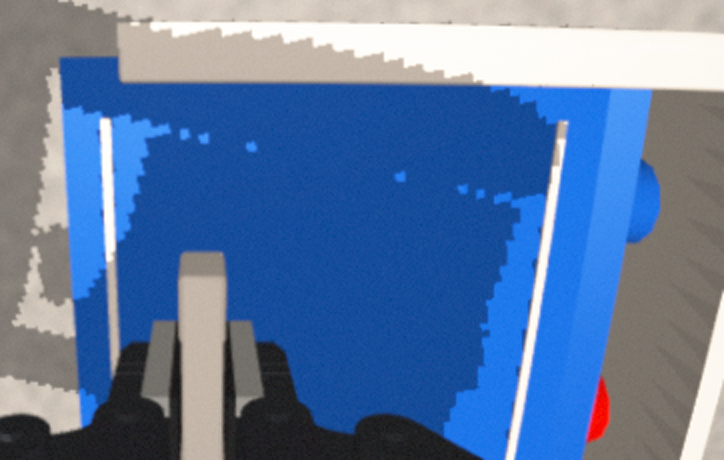

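The lid passes over the lip with almost no force. The red cap shows at crop (600,405) on the −y side, and the blue cap at (640,200) on the +y side.

Call:
arm_command(
  targets=[
    [-0.005,0,0,0,0,0],
    [-0.008,0,0,0,0,0],
    [-0.008,0,0,0,0,0],
    [-0.008,0,0,0,0,0],
    [-0.008,0,0,0,0,0],
    [-0.008,0,0,0,0,0],
    [-0.005,0,0,0,0,0],
  ],
)

```text
clock: 7.05
eef_pos: [501.1, -227.4, 61.1]
tcp_rot: [-3.141, 0.001, -0.215]
contact_force: [-0.4, -0.8, -2.0]
opening: 0.107
```

Call:
arm_command(
  targets=[
    [-0.005,0,0,0,0,0],
    [-0.008,0,0,0,0,0],
    [-0.008,0,0,0,0,0],
    [-0.008,0,0,0,0,0],
    [-0.01,0,0,0,0,0],
    [-0.01,0,0,0,0,0],
    [-0.01,0,0,0,0,0],
    [-0.01,0,0,0,0,0],
    [-0.01,0,0,0,0,0],
    [-0.006,0,0,0,0,0],
    [0,0,0,0,0,0],
    [0,0,0,0,0,0],
  ],
)

```text
clock: 8.05
eef_pos: [419.5, -209.7, 61.4]
tcp_rot: [3.141, -0.001, -0.215]
contact_force: [0.3, -0.4, -0.3]
opening: 0.099
```

```bash
python3 - <<'E'
from h import *
f=grab("wrist","w8");s=r.sense(); print(s["clock"],s["tcp_rot"],s["eef_pos"],s["contact_force"],s["wrist_torque"],s["opening"])
E
```

```text
8.1 [ 3.14138088e+00 -9.68799336e-04 -2.15299187e-01] [ 419.94503797 -209.87676518   61.40126771] [-0.41477332 -0.74652716 -1.4440208 ] [ 0.00046887 -0.03232969 -0.02589022] 0.10310762024693872
```

View pics/w8.png

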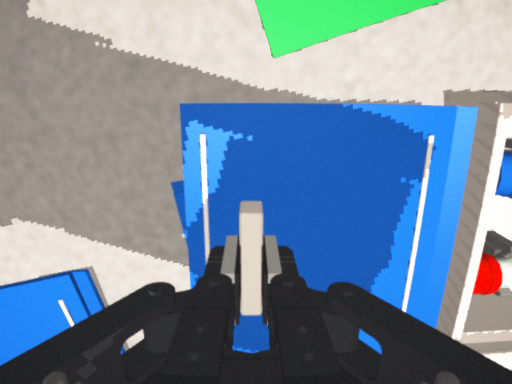

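Call:
arm_command(
  targets=[
    [0,0,-0.01,0,0,0],
    [0,0,-0.02,0,0,0],
    [0,0,-0.02,0,0,0],
    [0.001,-0.006,-0.01,0,0,0],
    [0.0028,-0.0156,0,0,0,0],
    [0.0038,-0.0216,0,0,0,0],
    [0.0038,-0.0216,0,0,0,0],
    [0.0038,-0.0216,0,0,0,0],
    [0.0038,-0.0216,0,0,0,0],
    [0.0038,-0.0216,0,0,0,0],
    [0.0038,-0.0216,0,0,0,0],
    [0.0038,-0.0216,0,0,0,0],
    [0.0038,-0.0216,0,0,0,0],
    [0.0028,-0.0156,0,0,0,0],
    [0.001,-0.006,0,0,0,0],
    [0,0,0,0,0,0],
  ],
)

```text
clock: 9.43
eef_pos: [503.3, -5.4, 121.4]
tcp_rot: [-3.141, -0.001, -0.213]
contact_force: [-0.3, -0.1, -2.1]
opening: 0.107
```

Call:
arm_command(
  targets=[
    [0,0,0.01,0,0,0],
    [0,0,0.02,0,0,0],
    [0,0,0.02,0,0,0],
    [0,0,0.02,0,0,0],
    [0,0,0.02,0,0,0],
    [0,0,0.009,0,0,0],
    [0,0,0.005,0,0,0],
    [0,0,0,0,0,0],
  ],
)

```text
clock: 10.1
eef_pos: [501.8, -7.2, 16.3]
tcp_rot: [3.141, 0.002, -0.216]
contact_force: [-0.7, -0.1, -1.1]
opening: 0.103
```

```bash
python3 - <<'E'
from h import *
f=grab("wrist","w9");g=grab("top");s=r.sense(); print(s["clock"],s["tcp_rot"],s["eef_pos"],s["contact_force"],s["wrist_torque"],s["opening"])
crop(g["image"],200,100,200,150,4,"t9")
E
```

```text
10.2 [-3.14151855e+00 -5.71439942e-04 -2.15485424e-01] [502.99270891  -6.99263382  17.65446354] [-0.37517813 -0.33390856 -0.36626242] [-0.0038836  -0.00079783  0.03273195] 0.10406157747748851
```

View pics/w9.png

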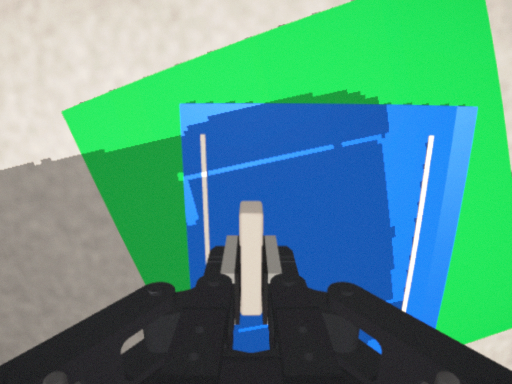

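View pics/t9.png

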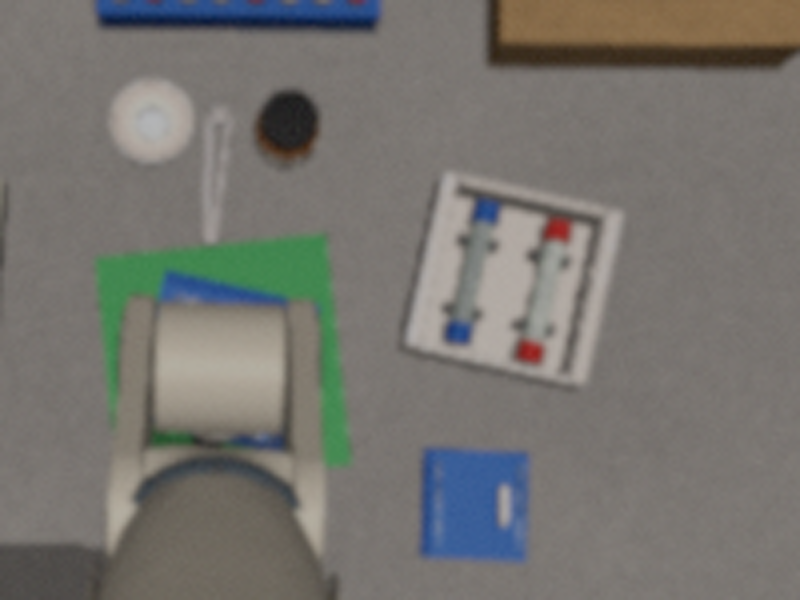

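Over the mat and centred. Now I lower the last ~7 mm.

Call:
arm_command(
  targets=[
    [0,0,0.002,0,0,0],
    [0,0,0.002,0,0,0],
    [0,0,0.0015,0,0,0],
    [0,0,0.0007,0,0,0],
    [0,0,0,0,0,0],
    [0,0,0,0,0,0],
    [0,0,0,0,0,0],
  ],
)

```text
clock: 10.78
eef_pos: [502.7, -6.7, 11.1]
tcp_rot: [-3.142, -0.0, -0.215]
contact_force: [-0.2, -0.9, -2.0]
opening: 0.108
```

```bash
python3 - <<'E'
from h import *
s=r.sense(); print(s["clock"],s["tcp_rot"],s["eef_pos"],s["contact_force"],s["wrist_torque"],s["opening"])
E
```

```text
10.7833 [-3.14157950e+00 -8.08570748e-05 -2.15079942e-01] [502.70319921  -6.66300926  11.05454595] [-0.16767473 -0.92369559 -2.03353266] [-0.02204573 -0.00445536 -0.00136245] 0.10840653232426364
```

Call:
arm_command(
  targets=[
    [0,0,0.0007,0,0,0],
    [0,0,0.0007,0,0,0],
    [0,0,0.0003,0,0,0],
    [0,0,0,0,0,0],
    [0,0,0,0,0,0],
    [0,0,0,0,0,0],
  ],
)

```text
clock: 11.28
eef_pos: [502.8, -6.7, 10.1]
tcp_rot: [-3.142, -0.0, -0.215]
contact_force: [-3.3, 0.2, 12.1]
opening: 0.104
```

```bash
python3 - <<'E'
from h import *
s=r.sense(); print(s["clock"],s["tcp_rot"],s["eef_pos"],s["contact_force"],s["wrist_torque"],s["opening"])
E
```

```text
11.2833 [-3.14152815e+00 -3.11115177e-04 -2.15086668e-01] [502.79011012  -6.67489458  10.1006945 ] [-3.26548861  0.24292892 12.09085801] [ 0.02745328  0.59361719 -0.00142255] 0.10415262333188165
```

Call:
arm_command(
  targets=[
    [0,0,-0.0005,0,0,0],
    [0,0,0,0,0,0],
    [0,0,0,0,0,0],
    [0,0,0,0,0,0],
    [0,0,0,0,0,0],
    [0,0,-0.005,0,0,0],
    [0,0,-0.015,0,0,0],
    [0,0,-0.03,0,0,0],
    [0,0,-0.03,0,0,0],
    [0,0,-0.03,0,0,0],
    [0,0,-0.03,0,0,0],
    [0,0,-0.02,0,0,0],
    [0,0,0,0,0,0],
  ],
  fingers=0.032,
)

```text
clock: 12.37
eef_pos: [505.2, -6.7, 174.4]
tcp_rot: [-3.14, -0.007, -0.215]
contact_force: [1.5, -0.4, 1.2]
opening: 0.372
```

```bash
python3 - <<'E'
from h import *
f=grab("wrist","w10");s=r.sense(); print(s["clock"],s["tcp_rot"],s["eef_pos"],s["contact_force"],s["opening"])
E
```

```text
12.4167 [-3.14064147 -0.00469081 -0.2151249 ] [504.13335198  -6.69273727 172.25913492] [ 0.19311268  0.87519361 -0.99916021] 0.3751326051836034
```

View pics/w10.png

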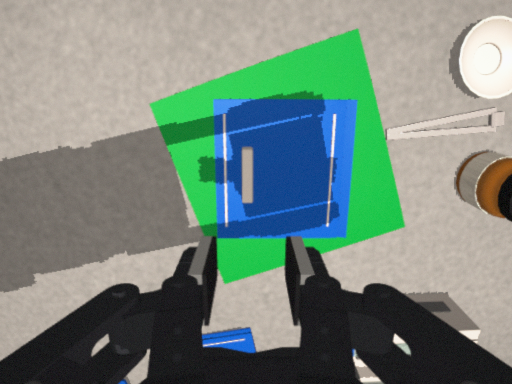

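Call:
arm_command(
  targets=[
    [0.01,0.016,0,0,0,0],
    [0.019,0.031,0,0,0,0],
    [0.019,0.031,0,0,0,0],
    [0.019,0.031,0,0,0,0],
    [0.019,0.031,0,0,0,0],
    [0.019,0.031,0,0,0,0],
    [0.019,0.031,0,0,0,0],
    [0.019,0.031,0,0,0,0],
    [0.009,0.0153,0,0,0,0],
  ],
)

```text
clock: 13.17
eef_pos: [598.5, -285.3, 168.2]
tcp_rot: [3.141, 0.001, -0.217]
contact_force: [-0.7, 0.1, 0.3]
opening: 0.371
```

Call:
arm_command(
  targets=[
    [0,0,0,0,0,-0.1208],
    [0,0,0,0,0,-0.1208],
    [0,0,0,0,0,-0.1208],
    [0,0,0,0,0,-0.1208],
    [0,0,0,0,0,-0.1208],
    [0,0,0,0,0,-0.1208],
    [0,0,0,0,0,-0.1208],
    [0,0,0,0,0,-0.1208],
    [0,0,0,0,0,-0.1208],
    [0,0,0,0,0,-0.1208],
    [0,0,0,0,0,-0.1208],
    [0,0,0,0,0,-0.1208],
    [0,0,0,0,0,-0.1208],
    [0,0,0,0,0,0],
    [0,0,0,0,0,0],
  ],
)

```text
clock: 14.42
eef_pos: [597.5, -281.4, 168.5]
tcp_rot: [-3.14, -0.0, 1.351]
contact_force: [0.0, 0.1, -0.5]
opening: 0.376
```

```bash
python3 - <<'E'
from h import *
import pickle
f=grab("wrist","w11");pickle.dump(f,open("w11.pkl","wb"));s=r.sense(); print(s["clock"],s["tcp_rot"],s["eef_pos"],s["contact_force"],s["opening"],f["xyz"],f["orientation"])
print(proj(f,[[598.5,-281.8,32]]))
E
```

```text
14.4667 [-3.14019084e+00 -3.21963355e-04  1.35101658e+00] [ 597.70459534 -281.46732267  168.83157194] [ 0.04649439 -0.52479683  0.58197765] 0.37853102786576664 [ 528.61838277 -266.90048007  311.86372311] [ 2.85354131e+00 -5.81317967e-04  1.35192763e+00]
[[251.30650424 179.32027887]]
```

View pics/w11.png

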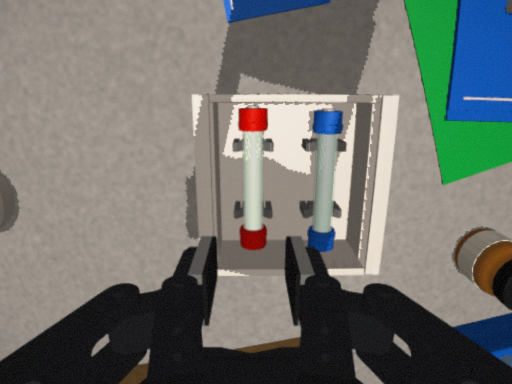

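```bash
python3 - <<'E'
from h import *
import pickle
f=pickle.load(open("w11.pkl","rb"))
crop(f["image"],185,90,210,190,3.5,"w11c")
E
```

```text
(no output)
```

View pics/w11c.png

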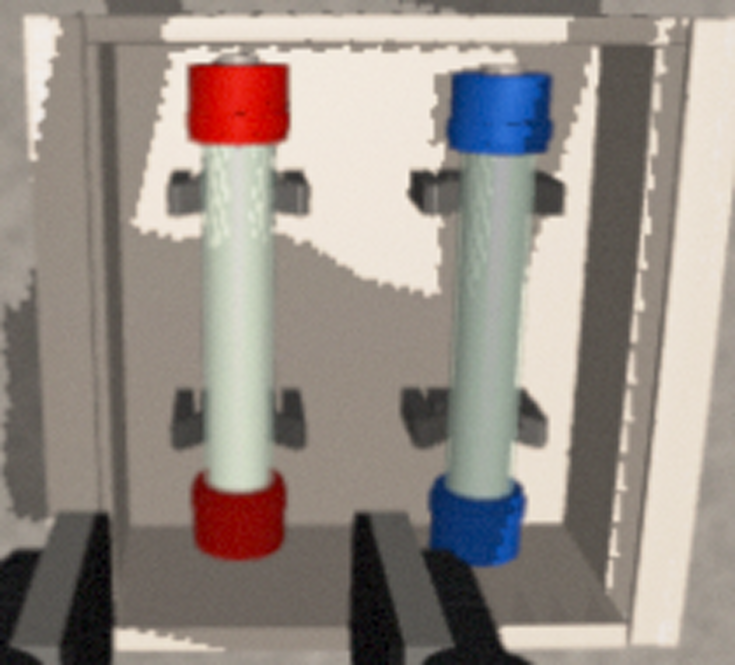

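```bash
python3 - <<'E'
from h import *
import pickle
f=pickle.load(open("w11.pkl","rb"))
def P(pts,k,o,z): return unproj(f,(np.array(pts)+.5)/k-.5+np.array(o),z)
p=P([(239,143),(238.5,474)],3.5,(185,90),44);d=p[0]-p[1];print(p,p.mean(0),np.linalg.norm(d),np.arctan2(d[1],d[0])-np.pi)
q=P([(239,64),(239,556)],3.5,(185,90),32);print(q,q.mean(0))
E
```

```text
[[ 556.61867685 -271.20645581   44.        ]
 [ 635.56224684 -288.74307321   44.        ]] [ 596.09046185 -279.97476451   44.        ] 80.86791819069401 -0.21859171132008504
[[ 539.93255408 -267.43943846   32.        ]
 [ 663.13528165 -294.61007704   32.        ]] [ 601.53391786 -281.02475775   32.        ]
```

Call:
arm_command(
  targets=[
    [0.0016,0.0015,0.015,0,0,0],
    [0,0,0.03,0,0,0],
    [0,0,0.025,0,0,0],
    [0,0,0.012,0,0,0],
    [0,0,0.003,0,0,0],
    [0,0,0,0,0,0],
    [0,0,0,0,0,0],
    [0,0,0,0,0,0],
  ],
)

```text
clock: 15.13
eef_pos: [601.0, -281.0, 86.4]
tcp_rot: [3.139, 0.001, 1.355]
contact_force: [0.2, -0.4, 0.5]
opening: 0.376
```

```bash
python3 - <<'E'
from h import *
import pickle
f=grab("wrist","w12");pickle.dump(f,open("w12.pkl","wb"));s=r.sense(); print(s["clock"],s["tcp_rot"],s["eef_pos"],s["contact_force"],s["opening"],f["xyz"],f["orientation"])
crop(f["image"],140,130,240,200,3,"w12c")
E
```

```text
15.1833 [3.13916650e+00 5.78219034e-04 1.35491221e+00] [ 600.94644573 -280.91957006   86.41034846] [-0.49425018 -0.61389049 -0.63413495] 0.3734134135185008 [ 531.45172377 -266.40925471  229.40609647] [2.84933862e+00 3.76285124e-04 1.35513816e+00]
```

View pics/w12c.png

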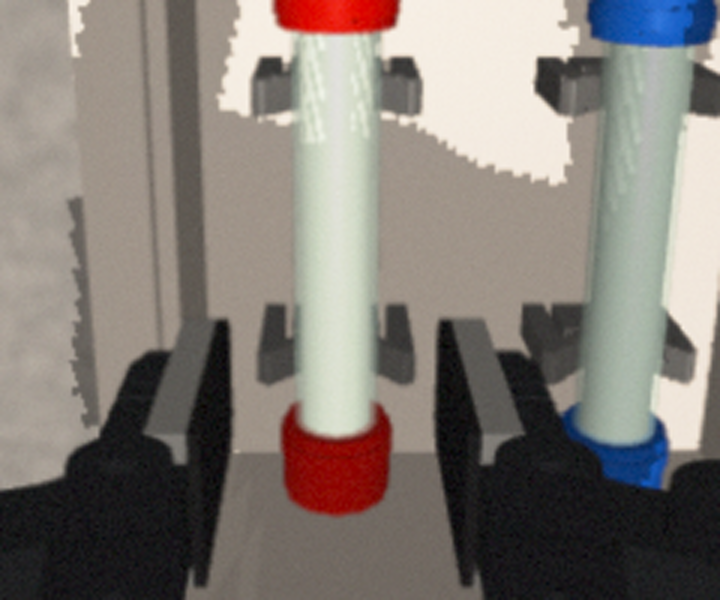

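```bash
python3 - <<'E'
from h import *
import pickle
f=pickle.load(open("w12.pkl","rb"))
T=np.array([600.9,-280.9,85.6]); Rt=R.from_euler("xyz",[np.pi,0,1.355]).as_matrix()
Rc=R.from_euler("xyz",f["orientation"]).as_matrix()
o=Rt.T@(f["xyz"]-T); print("cam in tool",o)
for n,p in {"tipL":(231,320),"tipLout":(190,320),"tipL near":(185,435),"knLtop":(130,352),"knL":(65,460),"knL2":(90,440),"outer":(0,490)}.items():
    s=und(f,(np.array(p)+.5)/3-.5+np.array([140,130])); v=Rt.T@Rc@np.r_[s[0],1]
    for yy in (11,0,-11):
        t=(yy-o[1])/v[1]; print(n,yy,(o+v*t).round(1))
E
```

```text
cam in tool [  -0.71598697  -70.94034207 -143.80609647]
tipL 11 [-21.   11.   37.4]
tipL 0 [-18.3   0.   13.1]
tipL -11 [-15.5 -11.  -11.2]
tipLout 11 [-29.1  11.   37.4]
tipLout 0 [-25.3   0.   13. ]
tipLout -11 [-21.5 -11.  -11.3]
tipL near 11 [-24.   11.   -6.1]
tipL near 0 [-20.8   0.  -24.6]
tipL near -11 [-17.7 -11.  -43.1]
knLtop 11 [-38.2  11.   23. ]
knLtop 0 [-33.2   0.    0.6]
knLtop -11 [-28.2 -11.  -21.8]
knL 11 [-41.   11.  -13.6]
knL 0 [-35.6   0.  -31. ]
knL -11 [-30.2 -11.  -48.5]
knL2 11 [-38.5  11.   -7.8]
knL2 0 [-33.5   0.  -26.1]
knL2 -11 [-28.4 -11.  -44.3]
outer 11 [-48.3  11.  -21.6]
outer 0 [-42.   0. -38.]
outer -11 [-35.6 -11.  -54.4]
```

Call:
arm_command(
  targets=[
    [0.0007,0,0.005,0,0,0],
    [0,0,0.01,0,0,0],
    [0,0,0.012,0,0,0],
    [0,0,0.012,0,0,0],
    [0,0,0.008,0,0,0],
    [0,0,0.004,0,0,0],
    [0,0,0,0,0,0],
  ],
  fingers=0.028,
)

```text
clock: 15.77
eef_pos: [599.1, -279.3, 31.9]
tcp_rot: [-3.139, -0.001, 1.355]
contact_force: [0.6, 0.1, 0.5]
opening: 0.328
```

```bash
python3 - <<'E'
from h import *
import pickle
f=grab("wrist","w13");s=r.sense(); print(s["clock"],s["tcp_rot"],s["eef_pos"],s["contact_force"],s["opening"])
E
```

```text
15.8167 [-3.14019428e+00 -2.90469118e-04  1.35528203e+00] [ 599.69236969 -279.60269081   32.84380429] [-0.77239503 -0.4565701   0.64712963] 0.3293962897749713
```

View pics/w13.png

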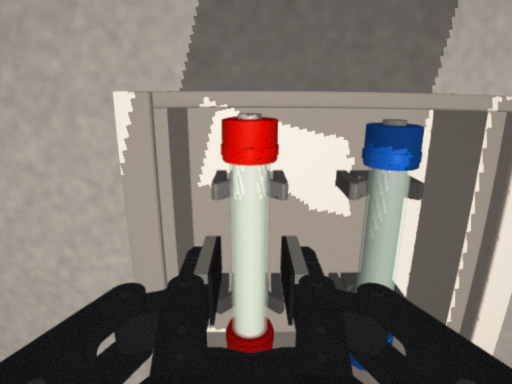

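Call:
arm_command(
  targets=[
    [-0.0003,0,0.003,0,0,0],
    [0,0,0.004,0,0,0],
    [0,0,0.004,0,0,0],
    [0,0,0.003,0,0,0],
    [0,0,0.002,0,0,0],
    [0,0,0.001,0,0,0],
    [0,0,0,0,0,0],
  ],
)

```text
clock: 16.4
eef_pos: [600.9, -280.8, 23.0]
tcp_rot: [3.139, 0.001, 1.355]
contact_force: [-18.4, 10.0, 56.9]
opening: 0.331
```

```bash
python3 - <<'E'
from h import *
import pickle
f=grab("wrist","w14");s=r.sense(); print(s["clock"],s["tcp_rot"],s["eef_pos"],s["contact_force"],s["opening"])
E
```

```text
16.45 [3.13907847e+00 1.34715962e-03 1.35498498e+00] [ 600.95619872 -280.85759002   23.04431268] [-19.57962354   9.64264879  56.19235634] 0.32647988055912647
```

View pics/w14.png

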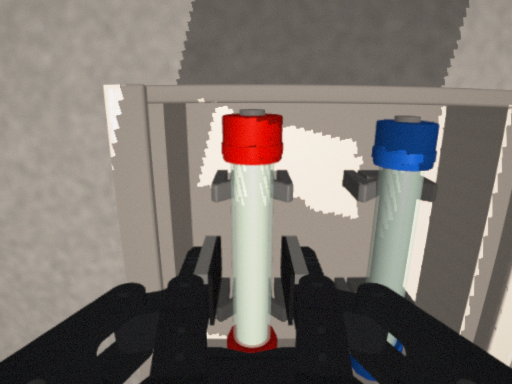

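```bash
python3 - <<'E'
from h import *
s=r.sense(); print(s["contact_force"],s["wrist_torque"],s["qpos"])
E
```

```text
[-19.57962354   9.64264879  56.19235634] [-0.53633119  2.92851717 -0.71183068] [-4.39059247e-01  6.47346015e-01  1.67870380e+00 -1.04251948e-03
  8.12793063e-01 -1.79333026e+00]
```

Call:
arm_command(
  targets=[
    [0,0,-0.007,0,0,0],
    [0,0,-0.003,0,0,0],
    [0,0,0,0,0,0],
    [0,0,0,0,0,0],
  ],
)

```text
clock: 16.78
eef_pos: [600.1, -280.1, 26.6]
tcp_rot: [3.141, 0.0, 1.355]
contact_force: [-0.5, -0.0, -0.2]
opening: 0.326
```

```bash
python3 - <<'E'
from h import *
s=r.sense(); print(s["clock"],s["eef_pos"],s["contact_force"],s["wrist_torque"],s["opening"])
E
```

```text
16.7833 [ 600.0667735  -280.07413601   26.62878335] [-0.50210167 -0.01273461 -0.18532331] [-0.00147595  0.02766958 -0.03632021] 0.32615023770231
```

The descent stopped at z≈23 with 57 N. Judging by the wrench, the left finger's linkage touched the −y rim. I have backed off and it's free again. I'll narrow the fingers and shift slightly away from that wall.

Call:
arm_command(
  targets=[
    [0.001,0,0,0,0,0],
    [0,0,0,0,0,0],
    [0,0,0,0,0,0],
    [0,0,0,0,0,0],
  ],
  fingers=0.023,
)

```text
clock: 17.12
eef_pos: [600.0, -279.0, 26.2]
tcp_rot: [-3.141, -0.0, 1.355]
contact_force: [-1.1, 0.8, -0.1]
opening: 0.265
```

```bash
python3 - <<'E'
from h import *
import pickle
f=grab("wrist");pickle.dump(f,open("w15.pkl","wb"));s=r.sense(); print(s["clock"],s["tcp_rot"],s["eef_pos"],s["contact_force"],s["opening"])
crop(f["image"],100,180,260,200,3,"w15")
E
```

```text
17.1667 [-3.14107828e+00 -1.01851610e-04  1.35536435e+00] [ 600.13949342 -279.00075193   26.3651667 ] [ 0.06038585  0.08352468 -0.01017511] 0.26711353925220194
```

View pics/w15.png

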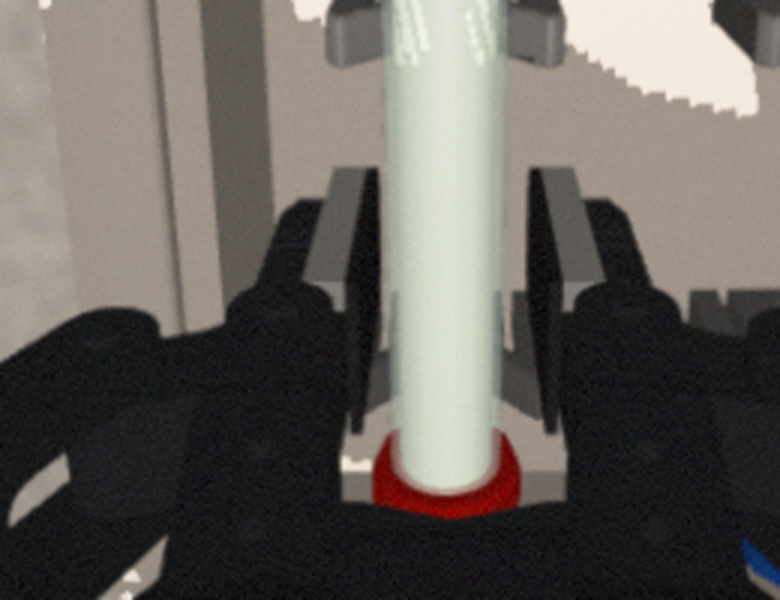

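```bash
python3 - <<'E'
from h import *
import pickle
f=pickle.load(open("w15.pkl","rb"))
T=np.array([600.1,-279.1,26.8]); Rt=R.from_euler("xyz",[np.pi,0,1.355]).as_matrix()
Rc=R.from_euler("xyz",f["orientation"]).as_matrix()
o=Rt.T@(f["xyz"]-T); print("cam in tool",o)
for n,p in {"tipL":(378,168),"tipR":(528,168),"knobtop":(115,308),"knobR":(158,325),"knobL":(60,330)}.items():
    s=und(f,(np.array(p)+.5)/3-.5+np.array([100,180])); v=Rt.T@Rc@np.r_[s[0],1]
    for yy in (11,0,-11):
        t=(yy-o[1])/v[1]; print(n,yy,(o+v*t).round(1))
E
```

```text
cam in tool [  -0.69469619  -70.67177764 -142.67929855]
tipL 11 [-15.6  11.   40.4]
tipL 0 [-13.6   0.   15.8]
tipL -11 [-11.6 -11.   -8.9]
tipR 11 [14.3 11.  40.5]
tipR 0 [12.3  0.  15.8]
tipR -11 [ 10.3 -11.   -8.9]
knobtop 11 [-51.7  11.  -11.7]
knobtop 0 [-44.8   0.  -29.3]
knobtop -11 [-37.9 -11.  -47. ]
knobR 11 [-43.8  11.  -16.1]
knobR 0 [-38.    0.  -33.2]
knobR -11 [-32.2 -11.  -50.2]
knobL 11 [-57.9  11.  -17.8]
knobL 0 [-50.2   0.  -34.7]
knobL -11 [-42.5 -11.  -51.5]
```

Call:
arm_command(
  targets=[
    [0,0,-0.01,0,0,0],
    [0,0,-0.015,0,0,0],
    [0.0055,0,-0.01,0,0,0],
    [0,0,0,0,-0.11,0],
    [0,0,0,0,-0.11,0],
    [0,0,0.01,0,0,0],
    [0,0,0.005,0,0,0],
    [0,0,0,0,0,0],
    [0,0,0,0,0,0],
  ],
)

```text
clock: 17.92
eef_pos: [600.2, -277.3, 46.7]
tcp_rot: [-3.14, 0.218, 1.355]
contact_force: [-0.7, -0.2, 0.2]
opening: 0.269
```

```bash
python3 - <<'E'
from h import *
import pickle
f=grab("wrist");pickle.dump(f,open("w16.pkl","wb"));s=r.sense(); print(s["clock"],s["tcp_rot"],s["eef_pos"],s["contact_force"],s["opening"])
crop(f["image"],100,110,260,270,2.2,"w16")
E
```

```text
17.9667 [-3.14108803  0.21849452  1.35404654] [ 600.36124999 -277.64057037   47.02248637] [0.12715926 0.44620705 1.18145392] 0.26905041769308397
```

View pics/w16.png

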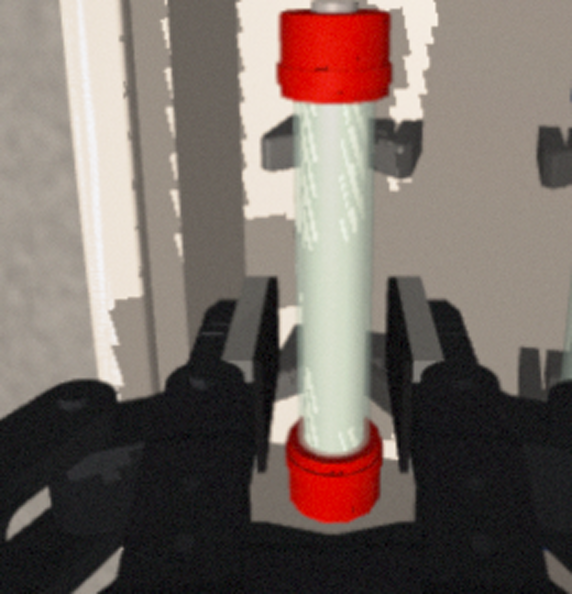

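Call:
arm_command(
  targets=[
    [0,0,0.006,0,0,0],
    [0,0,0.007,0,0,0],
    [0,0,0.005,0,0,0],
    [0,0,0.003,0,0,0],
    [0,0,0,0,0,0],
  ],
)

```text
clock: 18.38
eef_pos: [599.0, -281.5, 25.5]
tcp_rot: [-3.14, 0.22, 1.355]
contact_force: [-0.4, 0.4, -0.7]
opening: 0.27
```

Call:
arm_command(
  targets=[
    [0,0,0.002,0,0,0],
    [0,0,0.002,0,0,0],
    [0,0,0,0,0,0],
  ],
)

```text
clock: 18.63
eef_pos: [599.5, -282.2, 22.5]
tcp_rot: [-3.141, 0.22, 1.355]
contact_force: [-0.4, 0.3, -0.1]
opening: 0.271
```

Call:
arm_command(
  targets=[
    [0,0,0.002,0,0,0],
    [0,0,0.001,0,0,0],
    [0,0,0,0,0,0],
  ],
)

```text
clock: 18.88
eef_pos: [599.3, -282.8, 19.7]
tcp_rot: [-3.141, 0.22, 1.355]
contact_force: [0.2, 0.2, 0.1]
opening: 0.267
```

```bash
python3 - <<'E'
from h import *
import pickle
f=grab("wrist");s=r.sense(); print(s["clock"],s["tcp_rot"],s["eef_pos"],s["contact_force"],s["opening"])
crop(f["image"],100,110,260,270,2.2,"w17")
E
```

```text
18.9333 [-3.14147205  0.22000847  1.3553918 ] [ 599.38772461 -282.86257644   19.75459467] [ 0.01060996 -0.32058478 -0.84472827] 0.2692419858037123
```

View pics/w17.png

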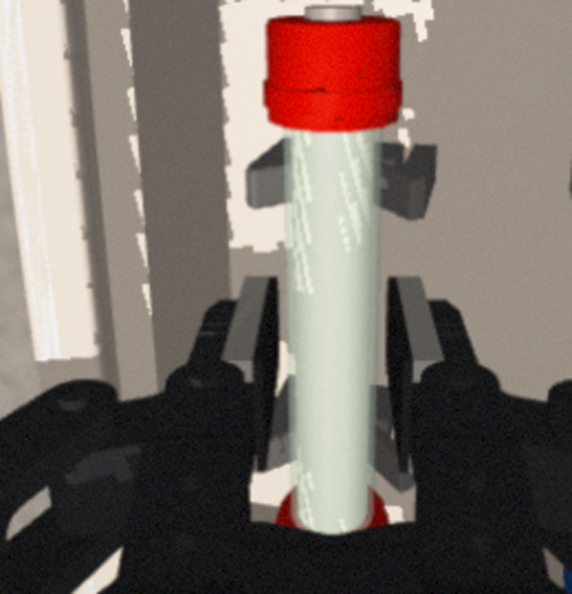

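No contact this time, and the glass (column 333) is centred between the pads (277 and 388). Closing.

Call:
arm_command(
  targets=[
    [0,0,0.0005,0,0,0],
    [0,0,0,0,0,0],
    [0,0,0,0,0,0],
    [0,0,0,0,0,0],
    [0,0,0,0,0,0],
  ],
  fingers=0.0,
  squeeze=40,
)

```text
clock: 19.35
eef_pos: [599.5, -283.0, 19.7]
tcp_rot: [3.141, 0.22, 1.355]
contact_force: [-2.0, 2.0, 6.3]
opening: 0.191
```

```bash
python3 - <<'E'
from h import *
f=grab("wrist");s=r.sense(); print(s["clock"],s["tcp_rot"],s["eef_pos"],s["contact_force"],s["wrist_torque"],s["opening"])
crop(f["image"],100,110,260,270,2.2,"w18")
E
```

```text
19.4 [3.14135433 0.2200448  1.3551902 ] [ 599.50223246 -282.96509156   19.69182296] [-0.8027945   2.1478466   5.38593703] [ 0.18870507  0.21405066 -0.06477973] 0.19668645305452304
```

View pics/w18.png

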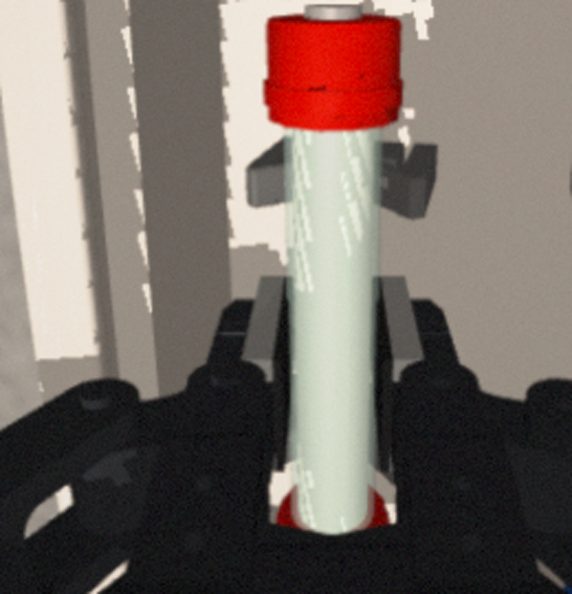

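Call:
arm_command(
  targets=[
    [-0.0007,0,-0.003,0,0,0],
    [-0.0015,0,-0.0068,0,0,0],
    [-0.0011,0,-0.005,0,0,0],
    [0,0,0,0,0,0],
    [0,0,0,0,0,0],
  ],
)

```text
clock: 19.82
eef_pos: [599.8, -283.1, 35.1]
tcp_rot: [3.14, 0.22, 1.355]
contact_force: [-0.0, 0.1, -0.9]
opening: 0.189
```

```bash
python3 - <<'E'
from h import *
f=grab("wrist");s=r.sense(); print(s["clock"],s["tcp_rot"],s["eef_pos"],s["contact_force"],s["wrist_torque"],s["opening"])
crop(f["image"],100,110,260,270,2.2,"w19")
E
```

```text
19.8667 [3.14108955 0.2200344  1.35514695] [ 599.52843054 -283.05845234   34.71264771] [ 0.0424521   0.58477894 -0.8554306 ] [ 0.1126965   0.00313826 -0.00929793] 0.1927400014094856
```

View pics/w19.png

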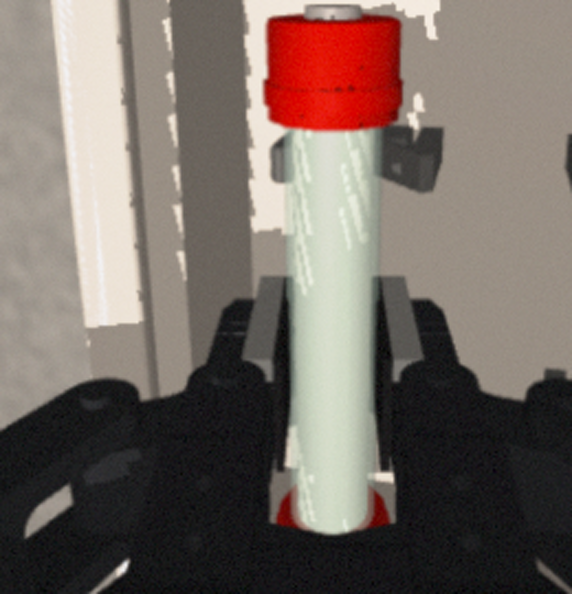

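Call:
arm_command(
  targets=[
    [-0.0025,0,-0.011,0,0,0],
    [-0.0045,0,-0.02,0,0,0],
    [-0.0055,0,-0.0244,0,0,0],
    [-0.0055,0,-0.0244,0,0,0],
    [-0.0045,0,-0.02,0,0,0],
    [-0.0022,0,-0.0098,0,0,0],
    [0,0,0,0,0.05,0],
    [0,0,0,0,0.085,0],
    [0,0,0,0,0.085,0],
    [0,0,0,0,0,0],
  ],
)

```text
clock: 20.7
eef_pos: [599.0, -285.0, 147.1]
tcp_rot: [3.141, -0.004, 1.353]
contact_force: [-0.2, -0.1, -0.4]
opening: 0.196
```

```bash
python3 - <<'E'
from h import *
f=grab("wrist");s=r.sense(); print(s["clock"],s["tcp_rot"],s["eef_pos"],s["contact_force"],s["wrist_torque"],s["opening"])
crop(f["image"],100,110,260,270,2.2,"w20")
T=s["eef_pos"]; Rt=R.from_euler("xyz",s["tcp_rot"]).as_matrix()
print("z,yaw err; trap dz at depth -12.8:")
Rc=R.from_euler("xyz",f["orientation"]).as_matrix()
o=np.array([-.7,-70.8,-143.2])
s1=und(f,(np.array([333,128])+.5)/2.2-.5+np.array([100,110])); v=Rt.T@Rc@np.r_[s1[0],1]
t=(-24.8-o[2])/v[2]; print("cap inner edge top",o+v*t)
s1=und(f,(np.array([333,15])+.5)/2.2-.5+np.array([100,110])); v=Rt.T@Rc@np.r_[s1[0],1]
t=(-12.8-o[2])/v[2]; print("cap outer end on axis/top",o+v*t, o+v*(-24.8-o[2])/v[2])
E
```

```text
20.75 [-3.14129638e+00  6.47782069e-04  1.35236035e+00] [ 598.64085898 -284.79159373  146.71212373] [ 5.96443603e-04  3.05933544e-01 -1.11058721e+00] [ 0.00833263 -0.00043786 -0.01712596] 0.1951899845120068
z,yaw err; trap dz at depth -12.8:
cap inner edge top [-3.76008207e-02 -4.44766518e+01 -2.48000000e+01]
cap outer end on axis/top [-1.44829596e-03 -6.19778104e+01 -1.28000000e+01] [ -0.0657322  -62.78966835 -24.8       ]
```

View pics/w20.png

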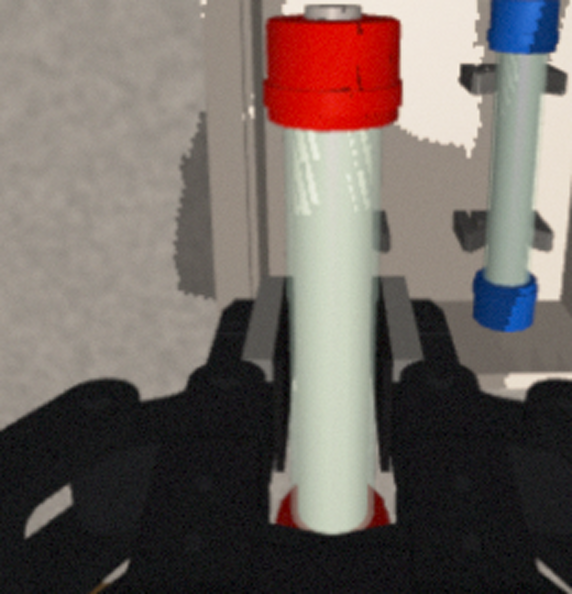

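Call:
arm_command(
  targets=[
    [0.015,-0.005,0,0,0,0],
    [0.025,-0.0083,0,0,0,0],
    [0.034,-0.0113,0,0,0,0],
    [0.034,-0.0113,0,0,0,0],
    [0.034,-0.0113,0,0,0,0],
    [0.034,-0.0113,0,0,0,0],
    [0.034,-0.0113,0,0,0,0],
    [0.034,-0.0113,0,0,0,0],
    [0.034,-0.0113,0,0,0,0],
    [0.034,-0.0113,0,0,0,0],
    [0.034,-0.0113,0,0,0,0],
    [0.034,-0.0113,0,0,0,0],
    [0.034,-0.0113,0,0,0,0],
    [0.022,-0.0072,0,0,0,0],
    [0.0098,-0.003,0,0,0,0],
    [0,0,0,0,0,-0.0725],
    [0,0,0,0,0,-0.0725],
    [0,0,0,0,0,0],
    [0,0,0,0,0,0],
    [0,0,0,0,0,0],
  ],
)

```text
clock: 22.42
eef_pos: [549.9, 183.8, 146.7]
tcp_rot: [-3.142, 0.001, 1.498]
contact_force: [0.0, 0.5, -0.5]
opening: 0.196
```

```bash
python3 - <<'E'
from h import *
import pickle
f=grab("wrist","w21");pickle.dump(f,open("w21.pkl","wb"));s=r.sense(); print(s["clock"],s["tcp_rot"],s["eef_pos"],s["contact_force"],s["wrist_torque"],s["opening"],f["xyz"],f["orientation"])
cv2.imwrite("pics/w21b.png",cv2.resize(f["image"],(800,600),interpolation=cv2.INTER_CUBIC))
E
```

```text
22.4667 [-3.14158195e+00  5.79589242e-04  1.49825642e+00] [550.07838678 183.70457314 146.75552991] [ 0.53494292  0.4810547  -0.73545302] [-0.00568797 -0.0492479   0.01907892] 0.19403781719614288 [479.23705956 187.98272003 289.89612658] [2.85174689e+00 6.80064595e-04 1.49849839e+00]
```

View pics/w21b.png

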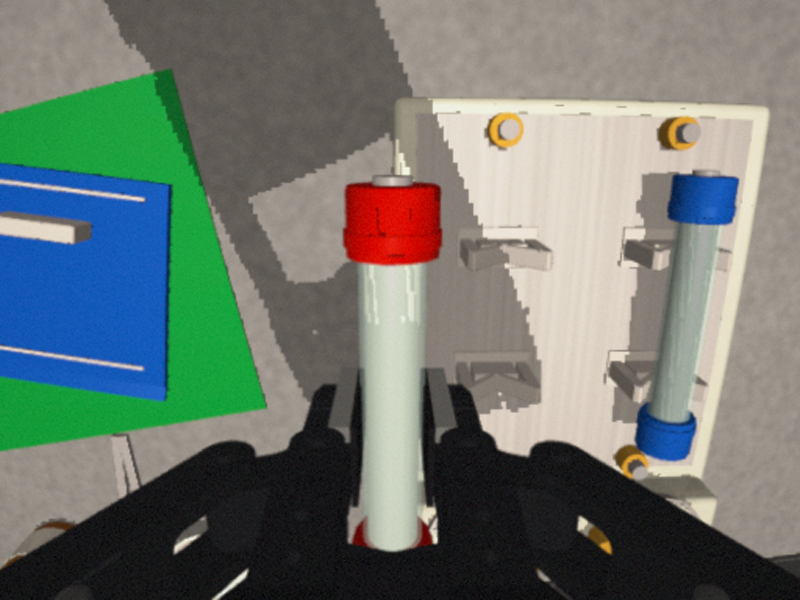

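```bash
python3 - <<'E'
from h import *
import pickle
f=pickle.load(open("w21.pkl","rb"))
crop(f["image"],280,60,170,220,2.7,"w21d")
crop(f["image"],285,135,75,135,4.4,"w21c")
E
```

```text
(no output)
```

View pics/w21c.png

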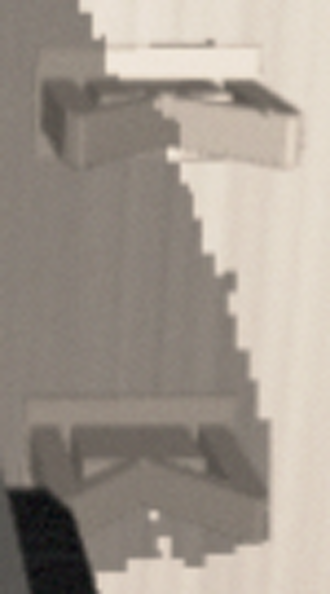

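View pics/w21d.png

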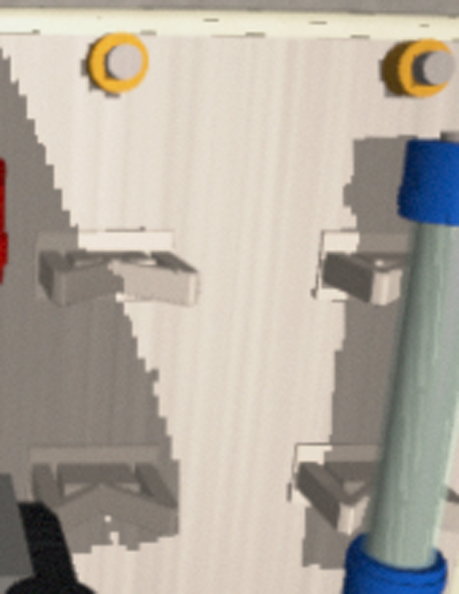

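```bash
python3 - <<'E'
from h import *
import pickle
f=pickle.load(open("w21.pkl","rb"))
T=np.array([550.0,183.75,146.8]); Rt=R.from_euler("xyz",[np.pi,0,1.4983]).as_matrix()
def P(p,k,o,z):
    a=(np.array(p)+.5)/k-.5+np.array(o); w=unproj(f,a,z)[0]
    return w.round(1), (Rt.T@(w-T)).round(1)
for n,p,z in [("tipTop L",(75,165),87),("tipTop R",(298,152),87),("tipBot L",(75,505),87),("tipBot R",(268,502),87),("tipcTop",(186,155),87),("tipcBot",(171,503),87),("baseT",(149,62),57),("baseB",(134,408),57),("vertB",(145,460),72),("vertT",(163,98),72)]:
    print(n,P(p,4.4,(285,135),z))
for n,p,z in [("unionE top pin",(123,62),71),("unionE ring",(118,63),60),("unionS pin",(436,67),71),("unionS ring",(418,68),60),
  ("svc cap bot",(395,575),85)]:
    print(n,P(p,2.7,(280,60),z))
E
```

```text
tipTop L (array([528.9, 216.1,  87. ]), array([ 30.8, -23.4,  59.8]))
tipTop R (array([529.3, 248. ,  87. ]), array([ 62.6, -25.4,  59.8]))
tipBot L (array([582.2, 214.7,  87. ]), array([33.2, 29.8, 59.8]))
tipBot R (array([584. , 244.4,  87. ]), array([62.9, 29.5, 59.8]))
tipcTop (array([528.6, 232. ,  87. ]), array([ 46.5, -24.9,  59.8]))
tipcBot (array([583. , 229.4,  87. ]), array([47.9, 29.6, 59.8]))
baseT (array([520.2, 232.7,  57. ]), array([ 46.6, -33.3,  89.8]))
baseB (array([579.8, 229.2,  57. ]), array([47.5, 26.4, 89.8]))
vertB (array([582.6, 228.2,  72. ]), array([46.7, 29.3, 74.8]))
vertT (array([523.2, 231.8,  72. ]), array([ 46. , -30.3,  74.8]))
unionE top pin (array([475.9, 235.2,  71. ]), array([ 45.9, -77.6,  75.8]))
unionE ring (array([475.9, 236.3,  60. ]), array([ 47.1, -77.7,  86.8]))
unionS pin (array([481. , 310.9,  71. ]), array([121.8, -78. ,  75.8]))
unionS ring (array([481.1, 312.3,  60. ]), array([123.2, -78. ,  86.8]))
svc cap bot (array([608.8, 303.4,  85. ]), array([123.6,  50. ,  61.8]))
```

Call:
arm_command(
  targets=[
    [0.01,0.0005,0,0,0,0],
    [0.015,0.0005,0,0,0,0],
    [0.015,0.0005,0.005,0,0,0],
    [0.0072,0,0.012,0,0,0],
    [0,0,0.018,0,0,0],
    [0,0,0.015,0,0,0],
    [0,0,0.007,0,0,0],
    [0,0,0.003,0,0,0],
    [0,0,0,0,0,0],
    [0,0,0,0,0,0],
    [0,0,0,0,0,0],
  ],
)

```text
clock: 23.38
eef_pos: [555.7, 231.2, 87.5]
tcp_rot: [3.14, -0.001, 1.5]
contact_force: [-0.6, 0.1, -0.3]
opening: 0.196
```

```bash
python3 - <<'E'
from h import *
import pickle
f=grab("wrist","w22");pickle.dump(f,open("w22.pkl","wb"));s=r.sense(); print(s["clock"],s["tcp_rot"],s["eef_pos"],s["contact_force"],s["wrist_torque"],s["opening"])
crop(f["image"],150,20,220,290,2.0,"w22c")
g=grab("scene");crop(g["image"],290,180,90,90,7,"s22")
E
```

```text
23.4333 [ 3.14035592e+00 -6.17500393e-04  1.50013004e+00] [555.71242556 231.12060535  87.6502067 ] [-0.12961007  0.76490476 -0.55012089] [-0.03693553 -0.01026468 -0.00144784] 0.19617983565822106
```

View pics/w22c.png

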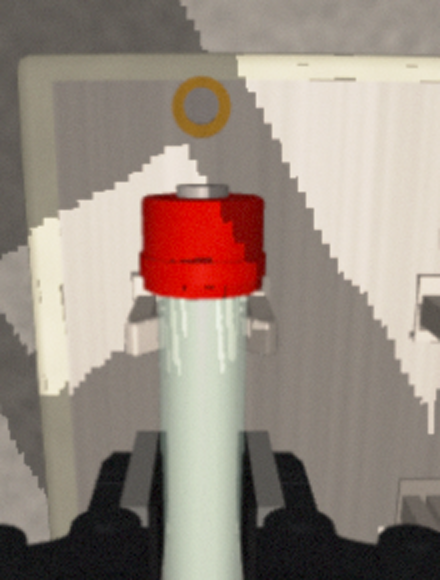

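View pics/s22.png

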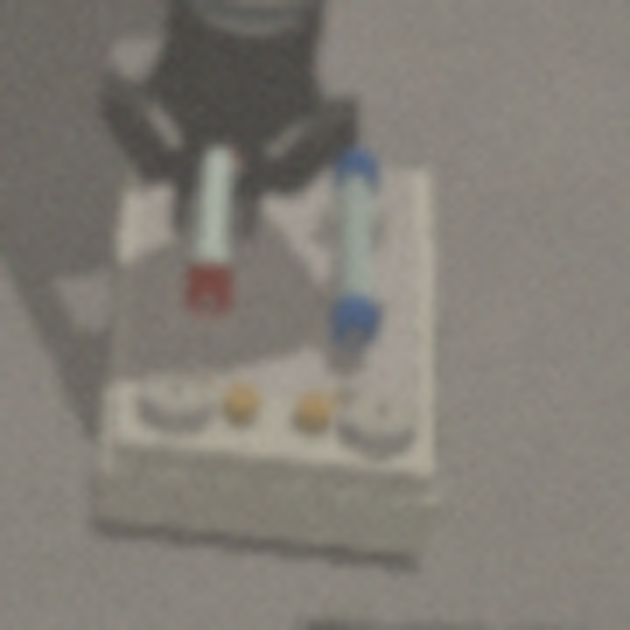

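Call:
arm_command(
  targets=[
    [-0.0005,0,0.003,0,0,0],
    [0,0,0.004,0,0,0],
    [0,0,0.003,0,0,0],
    [0,0,0.002,0,0,0],
    [0,0,0,0,0,0],
    [0,0,0,0,0,0],
  ],
)

```text
clock: 23.98
eef_pos: [554.9, 230.3, 74.6]
tcp_rot: [-3.141, 0.0, 1.5]
contact_force: [0.1, 0.4, -1.0]
opening: 0.191
```

Call:
arm_command(
  targets=[
    [0,0,0.0007,0,0,0],
    [0,0,0.0006,0,0,0],
    [0,0,0,0,0,0],
    [0,0,0,0,0,0],
  ],
)

```text
clock: 24.32
eef_pos: [555.1, 230.4, 73.6]
tcp_rot: [3.142, -0.0, 1.5]
contact_force: [-0.2, 0.4, -0.8]
opening: 0.195
```

Call:
arm_command(
  targets=[
    [0,0,0.0006,0,0,0],
    [0,0,0.0004,0,0,0],
    [0,0,0,0,0,0],
    [0,0,0,0,0,0],
  ],
)

```text
clock: 24.65
eef_pos: [555.3, 230.7, 72.8]
tcp_rot: [3.141, -0.0, 1.5]
contact_force: [-0.4, 0.9, 1.5]
opening: 0.195
```

```bash
python3 - <<'E'
from h import *
s=r.sense(); print(s["clock"],s["eef_pos"],s["contact_force"],s["wrist_torque"],s["opening"])
E
```

```text
24.65 [555.30914905 230.67942555  72.77686329] [-0.44805283  0.87148424  1.51970221] [0.24394447 0.0532046  0.01443276] 0.1953873724890522
```

Call:
arm_command(
  targets=[
    [0,0,0.0005,0,0,0],
    [0,0,0.0003,0,0,0],
    [0,0,0,0,0,0],
    [0,0,0,0,0,0],
  ],
)

```text
clock: 24.98
eef_pos: [555.5, 230.9, 72.4]
tcp_rot: [3.141, -0.001, 1.5]
contact_force: [-1.3, 2.0, 6.1]
opening: 0.19
```

```bash
python3 - <<'E'
from h import *
f=grab("wrist");s=r.sense(); print(s["clock"],s["eef_pos"],s["contact_force"],s["wrist_torque"],s["opening"])
crop(f["image"],150,20,220,290,2.0,"w23")
E
```

```text
25.0333 [555.48420684 230.92342116  72.35872004] [-1.67588982  2.05195282  5.81672775] [0.34682493 0.23663314 0.06836786] 0.19491840864158733
```

View pics/w23.png

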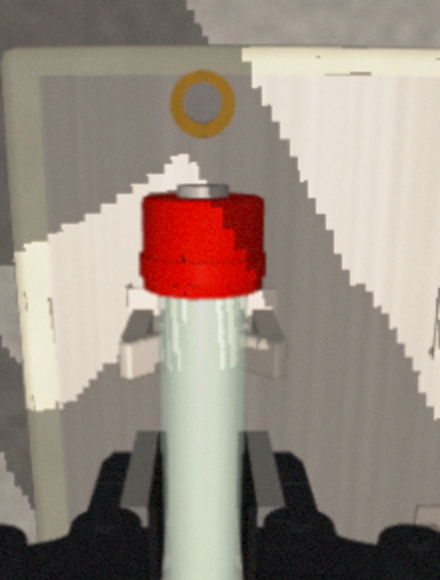

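Seated: the clip tips (119 and 288) are centred on the trap (203), with 6 N upward. Releasing.

Call:
arm_command(
  targets=[
    [0,0,-0.0003,0,0,0],
    [0,0,0,0,0,0],
    [0,0,0,0,0,0],
    [0,0,0,0,0,0],
    [0,0,0,0,0,0],
  ],
  fingers=0.032,
)

```text
clock: 25.45
eef_pos: [554.9, 230.2, 71.8]
tcp_rot: [-3.141, 0.0, 1.5]
contact_force: [0.3, -0.1, 0.3]
opening: 0.378
```

```bash
python3 - <<'E'
from h import *
f=grab("wrist");s=r.sense(); print(s["clock"],s["eef_pos"],s["contact_force"],s["wrist_torque"],s["opening"])
crop(f["image"],150,20,220,290,2.0,"w24")
E
```

```text
25.5 [554.98976504 230.29273391  71.85673927] [-1.1027664   0.3294883   0.14660597] [0.00733375 0.06738215 0.00252451] 0.3757940902479288
```

View pics/w24.png

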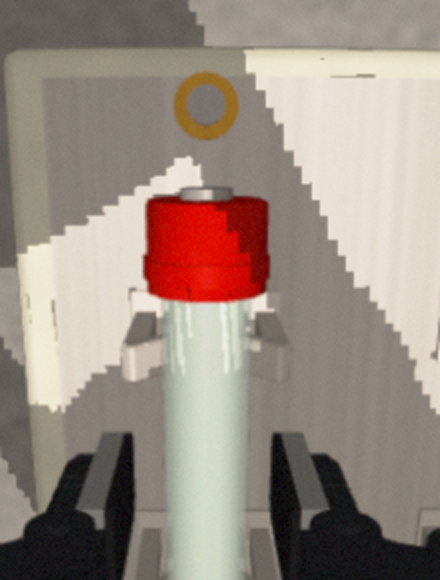

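Released and lying in the clips. I'll retreat straight up and check the result.

Call:
arm_command(
  targets=[
    [0,0,-0.005,0,0,0],
    [0,0,-0.012,0,0,0],
    [0,0,-0.02,0,0,0],
    [0,0,-0.03,0,0,0],
    [0,0,-0.03,0,0,0],
    [0,0,-0.03,0,0,0],
    [0,-0.02,-0.02,0,0,0],
    [0,-0.02,-0.01,0,0,0],
    [0,-0.02,0,0,0,0],
    [0,0,0,0,0,0],
    [0,0,0,0,0,0],
    [0,0,0,0,0,0],
  ],
)

```text
clock: 26.5
eef_pos: [495.8, 234.8, 229.9]
tcp_rot: [3.14, -0.001, 1.501]
contact_force: [-0.2, 0.3, -0.0]
opening: 0.375
```

```bash
python3 - <<'E'
from h import *
import pickle
f=grab("wrist","w25");pickle.dump(f,open("w25.pkl","wb"));g=grab("top","t25");s=r.sense(); print(s["clock"],s["eef_pos"],s["tcp_rot"],s["contact_force"])
cv2.imwrite("pics/t25b.png",cv2.resize(g["image"],(800,600),interpolation=cv2.INTER_CUBIC))
cv2.imwrite("pics/w25b.png",cv2.resize(f["image"],(800,600),interpolation=cv2.INTER_CUBIC))
E
```

```text
26.6 [495.9377853  234.63310477 229.17294489] [ 3.14120904e+00 -8.37503275e-05  1.50004972e+00] [ 0.25854088 -0.12338194  0.51274311]
```

View pics/w25b.png

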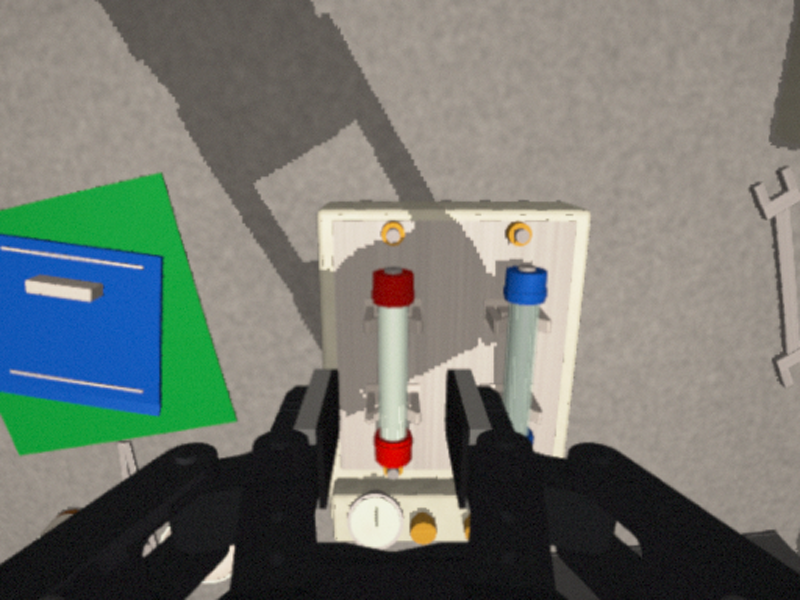

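View pics/t25b.png

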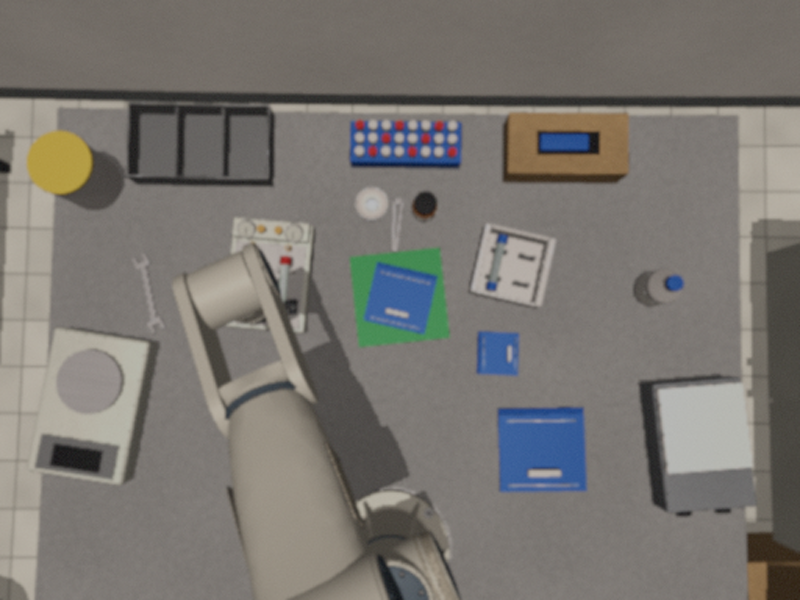

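```bash
python3 - <<'E'
from rig import r
print(r.sense()["clock"]); print(r.sign_off())
E
```

```text
26.6
the job is handed in; nothing more can be done
None
```

I opened the case, laid the lid on the green mat and set the red-capped trap in the empty clips. I handed the job in at 26.6 s; it gave no verdict.

**What I did**
- **Lid:** I raised it about 6 mm by its bar and drew it out about 155 mm. The wrist force stayed around 2 N or less. I then lowered it onto the middle of the mat and released it.
- **Trap:** I gripped it by the glass with the tool tilted about 0.22 rad, lifted it out and lowered it into the clips. At about 6 N upward force I released it.

**Last checks**
- **Wrist and top pictures:** they show the lid flat near the middle of the mat and the red trap in both clips. Both blue-capped traps and the things on the bench look unmoved.
- **Position along the clips:** by eye the red trap lies within about 2 mm of the neighbouring trap. I did not measure the final pose numerically.
- **After backing away:** the wrist force was about 0.5 N and nothing touched the robot.

**What went wrong or disagreed**
- **Contact with the case:** on the first straight descent to the trap the gripper met the case, most likely the left finger's linkage on the −y rim. The wrist force read 57 N at the end of that move before I backed off. If that contact counts as the gripper's body, it breaks the 40 N limit and fails the run.
- **Cameras:** the top and wrist cameras disagreed by up to about 4 mm. I relied on lining things up between the fingers in the wrist view.

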